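# Clamp a bent bracket in the corner fixture with a ring spanner

## Robot

A 7-joint arm with a two-finger parallel gripper is mounted at the origin on the work surface. World frame = base frame: x ahead of the robot, y to its left, z up, the work surface at z = 0. Lengths are in m, angles in rad, forces in N, time in s.
With the tool pointing down it reaches from about 0.4 to 0.9 m from the base axis. Payload 5.5 kg.
Tool frame: the origin (TCP) lies on the centre line of the jaws, within the pads' length; the fingertips stand 11 mm ahead of it and the grasp point (between the pads) lies 8 mm behind it; z points along the fingers, y is the line along which they close (so a half turn about z gives the same grasp; the last joint's range is limited). The gripper opens to 92 mm and grips with 3 to 60 N. Pads are 19 mm wide; open, the fingers measure 130 mm over their backs; the gripper's body (75 mm by 190 mm) begins 47 mm behind the grasp point.
Start: joints at [-0.838, 0.501, -0.427, 1.55, 0.221, 1.138, -0.21], TCP at [0.294, 0.58, 0.238] pointing down, gripper open.
Joint ranges: [-2.88, 2.88], [-0.31, 2.03], [-1.54, 1.56], [0.2, 2.42], [-1.41, 4.55], [0.19, 2.02], [-2.57, 2.57]. Speed limits (rad/s): [2.57, 2.57, 3.14, 3.14, 3.14, 3.14, 3.14].

## Interface

Orientations are given as a rotation vector (axis times angle).
In Python, from rig import ctrl gives the robot as it stands.
- The arm moves only by the tool drive_tool, never from a script. Its argument "moves" is a list of rows, each an object with "xyz": the shift along the tool's x, y, z normalised to -1 to 1, where 1 is 1000 mm, a list of three; "twist": the turn, a rotation vector about the tool's x, y, z normalised to -1 to 1, where 1 is 180 degrees, a list of three. A call has exactly 10 rows; each row shifts and turns the commanded pose from where the row before left it, along the tool's axes as they then stand; what a row does not reach is not made up. A row lasts 1/12 s, in which the tool goes at most 41.7 mm and 7.16 degrees, less where a joint would pass 70% of its speed; a pose out of reach is approached as far as the arm can. A call with a number of a shift or a turn outside -1 to 1 is refused whole. A call with a gripper value outside its range is refused whole. "fingers" is the opening, from 0 (shut) to 1 (fully open), set as the call begins (left out, the last holds). The fingers move at their own pace and stop on an object; the grip force is fixed at half the most. Time passes only in rows, so rows that do not move let the fingers close, or fill a call up. It gives the time, the measured TCP pose, the force, the opening and the grip force at its end, in the units of the state.
- ctrl.get_obs(): the state, without advancing time (a new reading comes with each control period).
- ctrl.get_image(name): name is "scene" or "side" or "wrist"; returns the picture (400x640x3 uint8, blue, green, red); there is no depth.
- ctrl.camera_info(name): a dict with "fx", "fy", "cx", "cy" (pixels), "R" (3x3) and "t" (3): a world point X has camera coordinates R X + t; the wrist camera has in their place "T_tool_cam" (4x4, takes a point from camera to tool coordinates, whose origin is the TCP and whose axes are the flange's). Camera axes: x right, y down, z forward; pixel columns grow to the right and rows downward; lengths in m; the calibration is good to about 2 mm. A picture is of the moment at which its call begins: read the wrist's pose just before it. camera_info takes no time and is no camera call.
- ctrl.hand_in(): hands the job in; it is judged then, once.
The state is a dict: "time_s": time; "joint_pos": joint angles; "qd": joint speeds; "joint_torque": joint torques, N m; "eef_pos": TCP position; "orientation": TCP orientation; "force": force on the tool from outside, world axes, zero at the start; "ft_torque": the same for the moment, N m; "opening": opening from 0.0 (shut) to 1.0 (fully open); "grasp_force": force on a finger pad.
Only numpy, scipy, OpenCV 4.12 (cv2) and the standard library are available. Lean on these libraries where they do the work, as an engineer would, in place of code of your own. Each camera call takes 0.05 s, during which the arm holds its last target. There are 200 camera calls.

## Task

Slide the loose bent steel bracket lengthwise along the fixture's blue corner fence until its end is fully home against the fence's other arm. Then take the ring spanner from its wooden cradle and tighten the yellow clamp nut (clockwise) until it stops turning, lifting the spanner off and reseating it whenever the bracket or the fence blocks its swing; turn the nut with the spanner only, never with the gripper. Finally lay the spanner back in its cradle as it lay before, and leave the other things on the bench where they are.

Things in the scene. Friction and masses are not known exactly. Their poses are not given: they have to be found in the camera images.
- fixture: Fixed clamping fixture: dark steel ground plate, top at z = 20 mm, x -200 to +110, y -200 to +85, with a blue corner fence of 12 mm plate at its +x and +y sides. Origin under the clamp's stud axis, at bench level.
- end_arm (a point): Middle of the top inner edge of the fence's END ARM (at +y): inner face at fixture y = +38 mm, running x -171 to +57, top at z = 90 mm. The bracket's +y edge comes home against it. Axes as the fixture's.
- far_arm (a point): Middle of the top inner edge of the fence's FAR ARM (at +x): inner face at fixture x = +44.5 mm, running y -70 to +50, top at z = 80 mm. The bracket's leg slides along it. Axes as the fixture's.
- clamp: The clamp on the fixture, same origin and axes: upright M24 stud (24 mm dia, top at z = 56 mm), a brass washer (50 mm dia, 4 mm thick) and on it the yellow hexagon nut, 36 mm across flats, 41.6 over corners, 20 mm high. Loose, the washer's top is at z = 31 mm (about 1 mm of play over the bracket's foot); the turning nut brings it down to 30 mm, onto the foot. The gripper must not touch it.
- nut_top (a point): Centre of the nut's top face, on the stud axis, z = 50 to 51 mm. It turns with the nut; its x axis points over one of the nut's six corners.
- nut (a joint): Turn of the nut, rad, growing clockwise seen from above (tightening). At 0 two corners point along the fixture's +x and -x; at value q corners point at fixture angles -q + k 60 degrees. Starts at 0 to 0.75; hard stop, tight, at 2.85. It turns stiffly (0.3 N m, about 4 N at the spanner's grip) and stays where it is left.
- bracket: Loose bent bracket, 6 mm steel, about 1.1 kg: foot x -61 to +44, upright leg 70 mm high at x +38 to +44, y -122 to +38. Origin on its underside, at the point on the stud axis when home; then its x, y and axes are the fixture's. A slot x -15 to +15, open at the +y edge, ends at y -15 and passes round the stud. It lies flat on the plate, foot under the washer, 15 to 45 mm short of home in y.
- bracket_end (a point): Middle of the top edge of the foot's near end (the -y end, 105 mm wide, 6 mm thick, 20 to 26 mm above the bench), where the bracket can be pushed toward +y; a push within 30 mm of the origin's line in x slides it straight. The leg's end beside it is 70 mm high. Sliding takes about 3 to 8 N.
- spanner: Loose cranked ring spanner, chrome, 200 mm, about 0.45 kg. Origin at the centre of the ring's underside. Ring 61 mm dia, z 0 to 20, hole six-sided, 39 mm across flats (1.5 mm play a side, 10 degrees either way on the nut), oiled, lead-in below, two of its corners on the x axis: it fits when the handle points over a corner of the nut. Seated, the ring rests on the washer, origin at z = 30 to 31 mm.
- spanner_grip (a point): On the handle, at spanner x -80, z +45 mm: grip here from above, firmly (50 N up); balance point x -65. The handle cranks up from the ring toward -x, then is a flat bar 14 mm wide (y), 20 mm high (z 35 to 55), x -52 to -158, with a 22 mm eye at its end. On the nut it can point from fixture -y (beside the bracket's leg) to -x (beside the end arm), some 5 degrees past either.
- cradle: Fixed wooden cradle; origin under its middle at bench level. Board 80 mm wide, 12 mm thick, x -87 to +117. The spanner lies with its x axis along the cradle's x: ring flat on the board, handle in the notched block toward the -x end.
- cradle_ring (a point): Point on the board's top (cradle x +82, y 0, z 12 mm) where the spanner's origin lies, give or take 8 mm. Axes as the cradle's.
- cradle_notch (a point): Middle of the notch floor (cradle x -45, y 0, z 47 mm), on which the handle's underside rests: notch 28 mm wide, block 24 mm thick in x, cheeks 14 mm higher. Axes as the cradle's.
- hammer: wooden-handled hammer, 280 mm, lying on the bench (bystander)
- paint_tin: red paint tin, 66 mm dia, 110 mm tall, standing (bystander)
- bolt_bin: blue open bin of bolts, 150 x 110 x 60 mm (bystander)
- square: try square with wooden stock, blade 160 mm, lying flat (bystander)
- tape: yellow tape measure, about 70 mm, standing (bystander)

How it is judged:
On the way, in this order (a step that is already met when the one before it is completed fails the run):
1. the bracket is home against the end arm (y of bracket in the frame of fixture above -0.005 m and x of bracket in the frame of fixture above -0.006 m and angle between the x axis of bracket and the x axis of fixture, either way round below 0.05 rad and angle between bracket's own z axis and vertical below 0.04 rad), for 0.2 s.
2. the spanner's ring is seated over the nut, the bracket still home (all of step 1 and horizontal distance between spanner and clamp below 0.005 m and distance between spanner and nut_top below 0.027 m and z of spanner in the frame of nut_top below -0.013 m and angle between spanner's own z axis and vertical below 0.15 rad), for 0.1 s.
3. the nut is tight, turned by the seated spanner (all of step 2 and value of joint nut above 2.75 rad), for 0.1 s.
At the end, for the whole second after the job is handed in: Bracket home (within 5 mm of the end arm, 6 mm of the far arm, square within 3 degrees, flat); nut within 0.10 rad of its stop at 2.85; spanner at rest in its cradle, level, handle in the notch, ring on the board (origin at cradle x +55 to +105 mm, y within 14 mm, yaw within 0.15 rad) (all of step 1 and value of joint nut above 2.75 rad and x of spanner in the frame of cradle between 0.055 and 0.105 m and y of spanner in the frame of cradle between -0.014 and 0.014 m and z of spanner in the frame of cradle below 0.018 m and angle between spanner's own z axis and vertical below 0.08 rad and angle between the x axis of spanner and the x axis of cradle, either way round below 0.15 rad and linear speed of spanner below 0.02 m/s); the robot touches nothing.
It fails at once if the gripper pushes on the nut, washer or stud (contact force between the fingers and clamp above 3 N).
It fails at once if a bystander is pushed out of its place (more than 30 mm) (distance of any of hammer, paint_tin, bolt_bin, square, tape from where it was at the start of the episode above 0.03 m).
It also fails if it takes over 72 s, if anything falls off the work surface, if the arm or the gripper's body presses on something with over 40 N, if the wrist force passes 120 N, or if a joint passes its speed limit or range.

## Working session

There is one attempt and no reset: what is moved stays moved. The work goes in short steps, Python scripts to look and compute and a tool call to move; the robot and the scene stay as the last step left them, time stands still between calls to the robot, and variables do not carry over. Pictures are saved under pics/ and viewed, at most 10 in all, crops included, and the job is handed in when it is done.

Besides the shell and the picture viewer there is one more tool, called after ">>>" as name(argument=value, ...) on one line, values as JSON. drive_tool: Moves the arm, as the interface text tells. Its arguments: {"type":"object","properties":{"moves":{"type":"array"},"fingers":{"type":"number"}},"required":["moves"]}

```bash
ls; mkdir -p pics; python3 - <<'E'
from rig import ctrl
import cv2,numpy as np
o=ctrl.get_obs();print(o)
a=ctrl.get_image("scene");b=ctrl.get_image("side")
cv2.imwrite("pics/scene0.png",a);cv2.imwrite("pics/side0.png",b)
for n in("scene","side","wrist"):print(n,ctrl.camera_info(n))
E
```

```text
pics
{'time_s': 0.0, 'joint_pos': array([-0.83781358,  0.50186976, -0.426785  ,  1.55148104,  0.2208206 ,
        1.13827839, -0.21030967]), 'qd': array([-2.30060738e-03, -1.41213043e-03, -6.49905549e-04,  1.03286900e-04,
        3.75652985e-05,  2.48986596e-03,  3.19048188e-05]), 'joint_torque': array([ 2.79592050e-04, -5.66599631e+01, -5.81689820e+00, -2.79111153e+01,
       -6.89305435e-02,  3.07329884e-02,  1.63196896e-04]), 'eef_pos': array([0.29398335, 0.57894244, 0.23665113]), 'orientation': array([-7.30963621e-01, -3.05484625e+00,  2.99666321e-03]), 'force': array([ 0.23910454,  0.08401704, -0.2201291 ]), 'ft_torque': array([-0.02704949,  0.01360557,  0.05339955]), 'grasp_force': 0.0, 'opening': 0.9962394879345858}
scene {'fx': 378.6217342435508, 'fy': 378.6217342435508, 'cx': 318.04016103428154, 'cy': 201.22713124011526, 'R': array([[ 0.08358001,  0.99646236, -0.00878319],
       [ 0.68559747, -0.0638976 , -0.72517115],
       [-0.72316698,  0.05458808, -0.68851264]]), 't': array([-0.09405727, -0.32642062,  1.39678491])}
side {'fx': 520.5170477467112, 'fy': 520.5170477467112, 'cx': 322.26782562227146, 'cy': 195.43149443310222, 'R': array([[ 0.9350466 , -0.35442274,  0.0085068 ],
       [-0.21684911, -0.59075   , -0.77716852],
       [ 0.28047159,  0.72484409, -0.62923504]]), 't': array([-0.53157361,  0.20124993,  1.31662978])}
wrist {'fx': 283.8648409771023, 'fy': 283.8648409771023, 'cx': 320.7082893024714, 'cy': 197.48520726235998, 'T_tool_cam': array([[ 3.87075937e-04, -9.68067138e-01, -2.50690777e-01,
         6.64071783e-02],
       [ 9.99999850e-01,  2.77424938e-04,  4.72733437e-04,
         7.20041388e-04],
       [-3.88089833e-04, -2.50690922e-01,  9.68067100e-01,
        -1.47065944e-01],
       [ 0.00000000e+00,  0.00000000e+00,  0.00000000e+00,
         1.00000000e+00]])}
```

View pics/scene0.png

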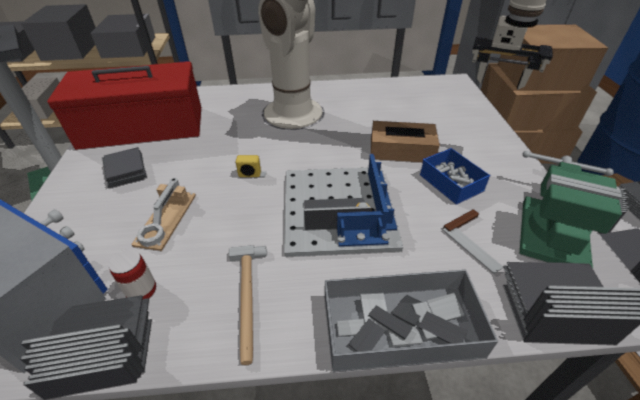

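View pics/side0.png

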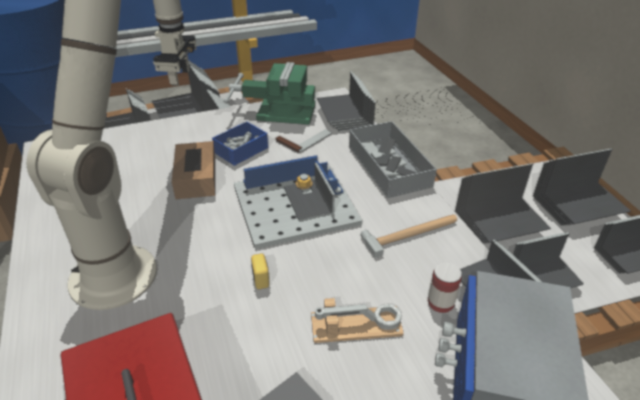

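The scene view shows the fixture at px (285-400, 160-252), with fixture axes near the world axes. The cradle and spanner are at (135-195, 180-248), with the ring at (150,234). In the side view the nut is at (305,181) and the cradle at (312-402, 300-342). I'll enlarge crops for measuring.

```bash
python3 - <<'E'
import cv2,numpy as np
a=cv2.imread("pics/scene0.png");b=cv2.imread("pics/side0.png")
def crop(im,x,y,w,h,k):return cv2.resize(im[y:y+h,x:x+w],None,fx=k,fy=k,interpolation=cv2.INTER_CUBIC)
def comp(p,q):
    H=max(p.shape[0],q.shape[0]);c=np.zeros((H,p.shape[1]+q.shape[1],3),np.uint8);c[:p.shape[0],:p.shape[1]]=p;c[:q.shape[0],p.shape[1]:]=q;return c
cv2.imwrite("pics/c1.png",comp(crop(a,275,150,130,110,4),crop(a,130,175,70,80,4)))
cv2.imwrite("pics/c2.png",comp(crop(b,230,145,135,105,3.4 and 3),crop(b,305,290,100,60,3.9 and 3)) if 0 else comp(crop(b,230,145,135,105,3),crop(b,305,293,100,60,3)))
E
```

```text
(no output)
```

View pics/c1.png

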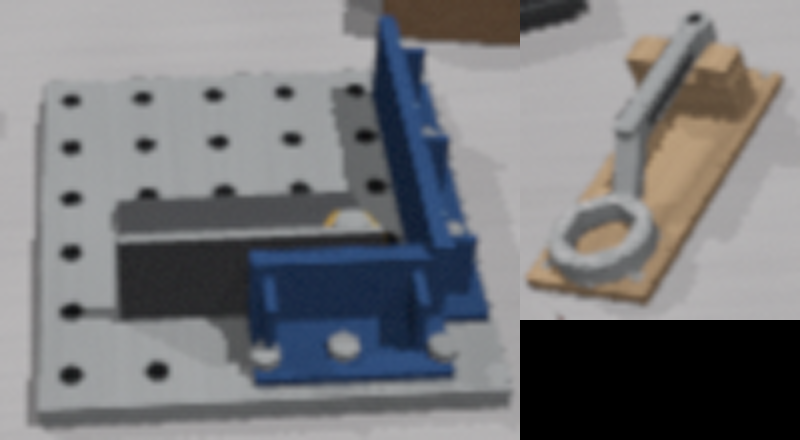

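View pics/c2.png

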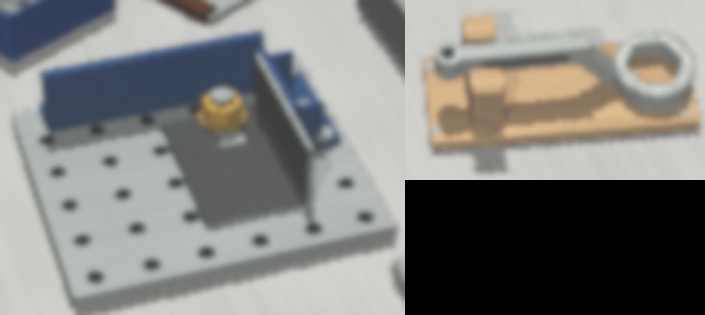

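```bash
cat > h.py <<'E'
import numpy as np,cv2
from scipy.optimize import least_squares
from scipy.spatial.transform import Rotation as Ro
from rig import ctrl
C={n:ctrl.camera_info(n) for n in("scene","side","wrist")}
def proj(n,X,o=None):
    c=C[n]
    X=np.atleast_2d(X)
    if n=="wrist":
        R=Ro.from_rotvec(o["orientation"]).as_matrix();T=c["T_tool_cam"]
        P=((X-o["eef_pos"])@R-T[:3,3])@T[:3,:3]
    else:P=X@c["R"].T+c["t"]
    return P[:,:2]/P[:,2:]*[c["fx"],c["fy"]]+[c["cx"],c["cy"]]
def fr(p,L):  # pose (x,y,yaw) of frame; local pts m
    L=np.atleast_2d(L);s,c=np.sin(p[2]),np.cos(p[2])
    return np.c_[p[0]+c*L[:,0]-s*L[:,1],p[1]+s*L[:,0]+c*L[:,1],L[:,2]]
def tri(obs,guess=(.5,0,.05)):
    f=lambda X:np.concatenate([proj(n,X)[0]-uv for n,uv in obs])
    r=least_squares(f,guess);return r.x,r.fun
E
python3 - <<'E'
from h import *
def px(x0,y0,k,u):return np.array([x0,y0])+(np.array(u)+.5)/k-.5
def fit(O,g):
    f=lambda p:np.concatenate([proj(n,fr(p,np.array(L)/1e3))[0]-uv for n,L,uv in O])
    r=least_squares(f,g,loss="soft_l1");print(r.x.round(4),np.round(f(r.x).reshape(-1,2),1).tolist());return r.x
S=lambda u:px(275,150,4,u);T=lambda u:px(230,145,3,u)
F=[("scene",(-200,-200,20),S((47,82))),("scene",(110,-200,20),S((40,410))),("scene",(110,85,20),S((510,393))),
("scene",(44.5,-70,80),S((250,250))),("scene",(44.5,50,80),S((425,243))),("scene",(-171,38,90),S((378,18))),
("side",(-200,85,20),T((12,113))),("side",(-200,-200,20),T((78,300))),("side",(110,-200,20),T((397,228))),("side",(-171,38,90),T((44,76))),("side",(57,38,90),T((263,40))),("side",(0,0,53),T((222,97)))]
p=fit(F,[.5,.1,0])
S=lambda u:px(130,175,4,u);T=lambda u:px(305,293,3,u)
c=fit([("scene",(117,-40,12),S((8,278))),("scene",(117,40,12),S((128,295))),("scene",(-87,40,12),S((262,78))),("side",(117,-40,12),T((293,122))),("side",(-87,-40,12),T((27,140))),("side",(-87,40,12),T((20,60)))],[.6,-.4,-.3])
for n,a,b in(("ring",(83,232),(249,68)),("eye",(175,20),(44,55))):print(n,tri([("scene",S(a)),("side",T(b))]))
x=fr(c,[[.082,0,.032],[-.045,0,.047]]);print(x)
E
```

```text
[ 0.5678  0.158  -0.0381] [[-1.5, 0.1], [-2.1, 0.4], [-0.0, -0.3], [-1.4, 0.8], [4.7, 0.6], [-0.9, 0.0], [-0.8, -0.9], [-2.1, -1.0], [0.1, -1.1], [-0.9, -0.2], [0.3, -1.9], [-0.2, -0.4]]
[ 0.5016 -0.3496 -0.2493] [[-1.0, 0.5], [-0.5, 0.3], [-0.5, -1.4], [0.6, -2.0], [-0.6, 0.2], [-1.7, -1.9]]
ring (array([ 0.58518888, -0.3722154 ,  0.02617138]), array([-0.85631206,  0.82199173, -1.01490467, -0.54650885]))
eye (array([ 0.43206542, -0.33503548,  0.06500945]), array([-0.7977628 ,  0.86608453, -0.7978403 , -0.57518704]))
[[ 0.58106067 -0.36983255  0.032     ]
 [ 0.45798751 -0.33849574  0.047     ]]
```

```bash
cat >> h.py <<'E'
FX=np.array([.5678,.158,-.0381]);CR=np.array([.5016,-.3496,-.2493])
def yawR(a):
    a=np.deg2rad(a);y=np.array([np.cos(a),np.sin(a),0]);z=np.array([0,0,-1.]);return np.c_[np.cross(y,z),y,z]
def state():
    o=ctrl.get_obs();R=Ro.from_rotvec(o["orientation"]).as_matrix()
    print("t",round(o["time_s"],2),"pos",o["eef_pos"].round(4),"yaw",np.rad2deg(np.arctan2(R[1,1],R[0,1])).round(2),"tilt",R[:2,2].round(4),"j",o["joint_pos"].round(2),"F",o["force"].round(1),"open",round(o["opening"],3),"g",round(o["grasp_force"],1));return o,R
def plan(xyz,yaw,N):
    o,R=state();p=o["eef_pos"].copy();T=yawR(yaw)
    R0,p0=R.copy(),p.copy();rv=Ro.from_matrix(R0.T@T).as_rotvec();out=[]
    print("total tool-axes shift",(R.T@(np.array(xyz)-p)).round(4),"twist",(rv/np.pi).round(4))
    for i in range(1,N+1):
        Rn=R0@Ro.from_rotvec(rv*i/N).as_matrix();pn=p0+(np.array(xyz)-p0)*i/N
        d=(R.T@(pn-p)).round(3);w=(Ro.from_matrix(R.T@Rn).as_rotvec()/np.pi).round(3)
        out.append((d+0).tolist()+["|"]+(w+0).tolist());p=p+R@d;R=R@Ro.from_rotvec(w*np.pi).as_matrix()
    for r in out:print(*r)
E
python3 -c "
from h import *
plan([.568,.06,.25],-92.2,22)"
```

```text
t 0.1 pos [0.294  0.579  0.2368] yaw 63.08 tilt [-0.0008 -0.0016] j [-0.84  0.5  -0.43  1.55  0.22  1.14 -0.21] F [0.2 0.2 0.7] open 1.0 g 0.0
total tool-axes shift [-0.4792 -0.3388 -0.0126] twist [-2.000e-04  8.000e-04  8.627e-01]
-0.022 -0.015 -0.001 | 0.0 0.0 0.039
-0.023 -0.013 0.0 | 0.0 0.0 0.039
-0.025 -0.01 -0.001 | 0.0 0.0 0.04
-0.026 -0.006 0.0 | 0.0 0.0 0.039
-0.027 -0.003 -0.001 | 0.0 0.0 0.039
-0.026 0.0 0.0 | 0.0 0.0 0.039
-0.027 0.003 -0.001 | 0.0 0.0 0.039
-0.026 0.006 -0.001 | 0.0 0.0 0.04
-0.024 0.01 0.0 | 0.0 0.0 0.039
-0.024 0.013 -0.001 | 0.0 0.0 0.039
-0.022 0.015 0.0 | 0.0 0.0 0.039
-0.019 0.018 -0.001 | 0.0 0.0 0.04
-0.018 0.02 0.0 | 0.0 0.0 0.039
-0.014 0.023 -0.001 | 0.0 0.0 0.039
-0.012 0.024 -0.001 | 0.0 0.0 0.039
-0.009 0.025 0.0 | 0.0 0.0 0.039
-0.006 0.026 -0.001 | 0.0 0.0 0.04
-0.002 0.026 0.0 | 0.0 0.0 0.039
0.0 0.027 -0.001 | 0.0 0.0 0.039
0.005 0.026 0.0 | 0.0 0.0 0.039
0.007 0.026 -0.001 | 0.0 0.0 0.039
0.01 0.025 -0.001 | 0.0 0.0 0.04
```

>>> drive_tool(moves=[{"xyz": [-0.022, -0.015, -0.001], "twist": [0, 0, 0.039]}, {"xyz": [-0.023, -0.013, 0], "twist": [0, 0, 0.039]}, {"xyz": [-0.025, -0.01, -0.001], "twist": [0, 0, 0.039]}, {"xyz": [-0.026, -0.006, 0], "twist": [0, 0, 0.039]}, {"xyz": [-0.027, -0.003, -0.001], "twist": [0, 0, 0.039]}, {"xyz": [-0.026, 0, 0], "twist": [0, 0, 0.039]}, {"xyz": [-0.027, 0.003, -0.001], "twist": [0, 0, 0.039]}, {"xyz": [-0.026, 0.006, -0.001], "twist": [0, 0, 0.039]}, {"xyz": [-0.024, 0.01, 0], "twist": [0, 0, 0.039]}, {"xyz": [-0.024, 0.013, -0.001], "twist": [0, 0, 0.039]}], fingers=0)

```text
time_s: 0.93
eef_pos: [0.4198, 0.3427, 0.2434]
orientation: [-2.361, -2.072, 0.001]
force: [0.5, 0.2, 0.5]
opening: 0.326
grasp_force: 0.0
```

>>> drive_tool(moves=[{"xyz": [-0.022, 0.015, 0], "twist": [0, 0, 0.039]}, {"xyz": [-0.019, 0.018, -0.001], "twist": [0, 0, 0.039]}, {"xyz": [-0.018, 0.02, 0], "twist": [0, 0, 0.039]}, {"xyz": [-0.014, 0.023, -0.001], "twist": [0, 0, 0.039]}, {"xyz": [-0.012, 0.024, -0.001], "twist": [0, 0, 0.039]}, {"xyz": [-0.009, 0.025, 0], "twist": [0, 0, 0.039]}, {"xyz": [-0.006, 0.026, -0.001], "twist": [0, 0, 0.039]}, {"xyz": [-0.002, 0.026, 0], "twist": [0, 0, 0.039]}, {"xyz": [0, 0.027, -0.001], "twist": [0, 0, 0.039]}, {"xyz": [0.005, 0.026, 0], "twist": [0, 0, 0.039]}])

```text
time_s: 1.77
eef_pos: [0.5465, 0.1085, 0.2485]
orientation: [3.123, 0.338, -0.001]
force: [0.4, 0.8, 0.4]
opening: 0.003
grasp_force: 0.0
```

```bash
python3 -c "
from h import *
plan([.568,.06,.25],-92.2,10)"
```

```text
t 1.77 pos [0.5465 0.1085 0.2485] yaw -77.66 tilt [-0.0007 -0.0002] j [-0.4   0.29  0.19  1.79 -0.06  1.06 -1.54] F [0.4 0.8 0.4] open 0.003 g 0.0
total tool-axes shift [ 0.0106  0.052  -0.0015] twist [0.     0.0002 0.0808]
0.001 0.005 0.0 | 0.0 0.0 0.008
0.001 0.005 0.0 | 0.0 0.0 0.008
0.002 0.005 0.0 | 0.0 0.0 0.008
0.001 0.006 -0.001 | 0.0 0.0 0.008
0.002 0.005 0.0 | 0.0 0.0 0.008
0.001 0.005 0.0 | 0.0 0.0 0.008
0.002 0.005 0.0 | 0.0 0.0 0.009
0.002 0.005 0.0 | 0.0 0.0 0.008
0.002 0.004 0.0 | 0.0 0.0 0.008
0.002 0.005 0.0 | 0.0 0.0 0.008
```

>>> drive_tool(moves=[{"xyz": [0.003, 0.018, 0], "twist": [0, 0, 0.027]}, {"xyz": [0.004, 0.017, 0], "twist": [0, 0, 0.027]}, {"xyz": [0.005, 0.016, 0], "twist": [0, 0, 0.027]}, {"xyz": [0, 0, 0], "twist": [0, 0, 0]}, {"xyz": [0, 0, 0], "twist": [0, 0, 0]}, {"xyz": [0, 0, 0], "twist": [0, 0, 0]}, {"xyz": [0, 0, 0], "twist": [0, 0, 0]}, {"xyz": [0, 0, 0], "twist": [0, 0, 0]}, {"xyz": [0, 0, 0], "twist": [0, 0, 0]}, {"xyz": [0, 0, 0], "twist": [0, 0, 0]}])

```text
time_s: 2.6
eef_pos: [0.5653, 0.0617, 0.2487]
orientation: [-3.141, 0.05, 0.0]
force: [-0.3, -0.1, 0.3]
opening: 0.003
grasp_force: 0.0
```

```bash
python3 -c "
from h import *
import pickle
o,R=state();im=ctrl.get_image('wrist');pickle.dump(o,open('w1.pkl','wb'));cv2.imwrite('pics/w1.png',im)
c=im[60:360,150:550];cv2.imwrite('pics/w1c.png',cv2.resize(c,None,fx=2,fy=2,interpolation=cv2.INTER_CUBIC))
for n,L in (('nut',(0,0,.051)),('fa0',(.0445,-.07,.08)),('fa1',(.0445,.05,.08)),('ea0',(-.171,.038,.09)),('ea1',(.057,.038,.09)),('pl',(-.2,-.2,.02)),('plr',(.11,-.2,.02)),('foot',(-.061,-.152,.026))):
  print(n,proj('wrist',fr(FX,L),o).round(1),((proj('wrist',fr(FX,L),o)-[150,60])*2).round(0))
"
```

```text
t 2.6 pos [0.5653 0.0617 0.2487] yaw -91.82 tilt [-0.      0.0003] j [-0.36  0.32  0.26  1.77 -0.09  1.07 -1.68] F [-0.3 -0.1  0.3] open 0.003 g 0.0
nut [[243.2 181.4]] [[186. 243.]]
fa0 [[297.4 147.2]] [[295. 174.]]
fa1 [[188.2 146.4]] [[ 76. 173.]]
ea0 [[213.  321.3]] [[126. 523.]]
ea1 [[194.  135.2]] [[ 88. 150.]]
pl [[388.4 307.7]] [[477. 495.]]
plr [[404.9  90.9]] [[510.  62.]]
foot [[361.2 222.2]] [[422. 324.]]
```

View pics/w1c.png

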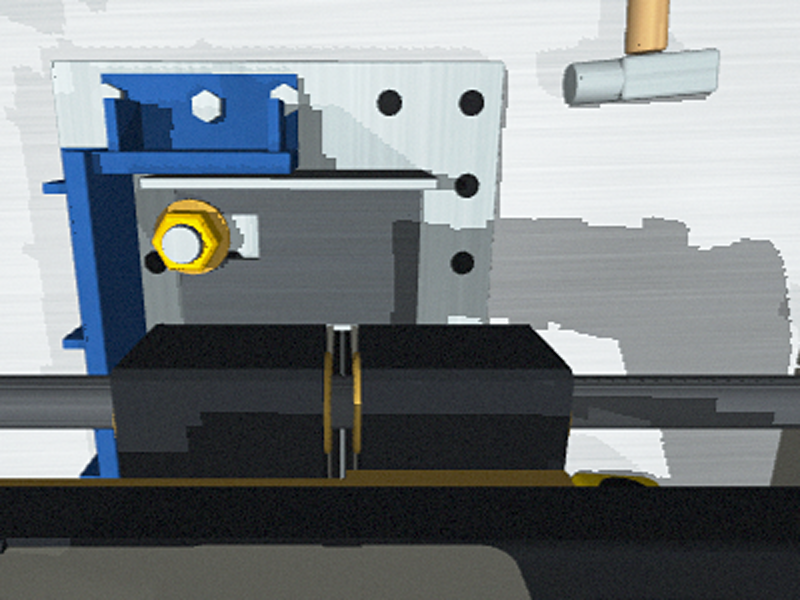

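```bash
python3 - <<'E'
from h import *
import pickle
o=pickle.load(open('w1.pkl','rb'))
W=lambda u:np.array([150,60])+(np.array(u)+.5)/2-.5
O=[((0,0,56),(182,243)),((44.5,-70,80),(298,172)),((110,-200,20),(503,62)),((110,85,20),(53,62)),((57,38,90),(97,151))]
f=lambda p:np.concatenate([proj('wrist',fr(p,np.array(L)/1e3),o)[0]-W(uv) for L,uv in O])
r=least_squares(f,FX,loss="soft_l1");print(r.x.round(4),f(r.x).reshape(-1,2).round(1).tolist())
# bracket: foot end edge (z .026), leg end top (z .09)
for z,uv in((.026,(422,250)),(.026,(422,310)),(.09,(437,183)),(.056,(182,243))):
    g=least_squares(lambda q:proj('wrist',[q[0],q[1],z],o)[0]-W(uv),[.5,.1]).x
    d=g-r.x[:2];c,s=np.cos(r.x[2]),np.sin(r.x[2]);print(z,g.round(4),"fixture",(c*d[0]+s*d[1]).round(4),(-s*d[0]+c*d[1]).round(4))
im=cv2.imread('pics/w1.png');cv2.imwrite('pics/nut.png',cv2.resize(im[150:210,210:290],None,fx=8,fy=8,interpolation=cv2.INTER_CUBIC))
E
```

```text
[ 0.5679  0.1573 -0.0332] [[1.9, 0.9], [-0.9, 1.0], [3.8, -0.7], [0.0, -1.2], [-3.9, 0.1]]
0.026 [0.5537 0.0093] fixture -0.0093 -0.1484
0.026 [0.5118 0.0091] fixture -0.0511 -0.1499
0.09 [0.6037 0.0102] fixture 0.0407 -0.1458
0.056 [0.569  0.1595] fixture 0.0011 0.0023
```

View pics/nut.png

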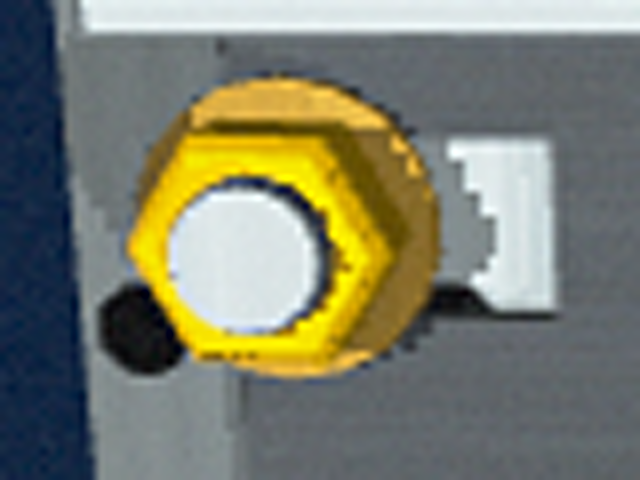

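Nut top centre is at px (242.8,181), with a corner pointing along fixture about -92° (q≈0.55). The bracket's near end is at fixture y≈-149, so it is about 27 mm short of home. Next I go down behind the bracket end.

>>> drive_tool(moves=[{"xyz": [-0.005, 0.031, 0], "twist": [0, 0, 0]}, {"xyz": [-0.005, 0.031, 0], "twist": [0, 0, 0]}, {"xyz": [-0.006, 0.032, 0], "twist": [0, 0, 0.001]}, {"xyz": [0, 0, 0.034], "twist": [0, 0, 0]}, {"xyz": [0, 0, 0.034], "twist": [0, 0, 0]}, {"xyz": [0, 0, 0.034], "twist": [0, 0, 0]}, {"xyz": [0, 0, 0.034], "twist": [0, 0, 0]}, {"xyz": [0, 0, 0.034], "twist": [0, 0, 0]}, {"xyz": [0, 0, 0.034], "twist": [0, 0, 0]}, {"xyz": [0, 0, 0], "twist": [0, 0, 0]}])

```text
time_s: 3.48
eef_pos: [0.541, -0.032, 0.0385]
orientation: [3.141, -0.056, -0.018]
force: [-0.4, 1.1, -0.4]
opening: 0.004
grasp_force: 0.0
```

```bash
python3 -c "
from h import *
state()"
```

```text
t 3.48 pos [ 0.541  -0.032   0.0385] yaw -92.04 tilt [-0.0117 -0.0002] j [-0.18  0.58  0.23  1.96 -0.21  0.64 -1.42] F [-0.4  1.1 -0.4] open 0.004 g 0.0
```

>>> drive_tool(moves=[{"xyz": [0, 0, 0], "twist": [0, 0, 0]}, {"xyz": [0, 0, 0], "twist": [0, 0, 0]}, {"xyz": [0, 0, 0], "twist": [0, 0, 0]}, {"xyz": [0, 0, 0], "twist": [0, 0, 0]}, {"xyz": [0, 0, 0], "twist": [0, 0, 0]}, {"xyz": [0, 0, 0], "twist": [0, 0, 0]}, {"xyz": [0, 0, 0], "twist": [0, 0, 0]}, {"xyz": [0, 0, 0], "twist": [0, 0, 0]}, {"xyz": [0, 0, 0], "twist": [0, 0, 0]}, {"xyz": [0, 0, 0], "twist": [0, 0, 0]}])

```text
time_s: 4.32
eef_pos: [0.5463, -0.0324, 0.0447]
orientation: [-3.141, 0.057, 0.0]
force: [-0.1, -0.0, 0.8]
opening: 0.001
grasp_force: 0.0
```

```bash
python3 -c "
from h import *
state()"
```

```text
t 4.32 pos [ 0.5463 -0.0324  0.0447] yaw -92.08 tilt [-0.0001  0.    ] j [-0.18  0.57  0.23  1.96 -0.21  0.64 -1.42] F [-0.1 -0.   0.8] open 0.001 g 0.0
```

>>> drive_tool(moves=[{"xyz": [0, 0, 0.004], "twist": [0, 0, 0]}, {"xyz": [0, 0, 0.004], "twist": [0, 0, 0]}, {"xyz": [0, 0, 0.0035], "twist": [0, 0, 0]}, {"xyz": [0, 0, 0], "twist": [0, 0, 0]}, {"xyz": [0, -0.005, 0], "twist": [0, 0, 0]}, {"xyz": [0, -0.005, 0], "twist": [0, 0, 0]}, {"xyz": [0, -0.005, 0], "twist": [0, 0, 0]}, {"xyz": [0, -0.005, 0], "twist": [0, 0, 0]}, {"xyz": [0, -0.005, 0], "twist": [0, 0, 0]}, {"xyz": [0, -0.005, 0], "twist": [0, 0, 0]}])

```text
time_s: 5.15
eef_pos: [0.5476, -0.0015, 0.0333]
orientation: [-3.141, 0.056, -0.0]
force: [0.4, -0.3, 1.0]
opening: 0.003
grasp_force: 0.0
```

>>> drive_tool(moves=[{"xyz": [0, -0.003, 0], "twist": [0, 0, 0]}, {"xyz": [0, -0.003, 0], "twist": [0, 0, 0]}, {"xyz": [0, -0.003, 0], "twist": [0, 0, 0]}, {"xyz": [0, -0.002, 0], "twist": [0, 0, 0]}, {"xyz": [0, -0.001, 0], "twist": [0, 0, 0]}, {"xyz": [0, 0, 0], "twist": [0, 0, 0]}, {"xyz": [0, 0, 0], "twist": [0, 0, 0]}, {"xyz": [0, 0, 0], "twist": [0, 0, 0]}, {"xyz": [0, 0, 0], "twist": [0, 0, 0]}, {"xyz": [0, 0, 0], "twist": [0, 0, 0]}])

```text
time_s: 5.98
eef_pos: [0.5477, 0.0066, 0.0333]
orientation: [3.138, -0.061, -0.0]
force: [-1.4, -6.0, 0.8]
opening: 0.002
grasp_force: 2.4
```

>>> drive_tool(moves=[{"xyz": [0, -0.003, 0], "twist": [0, 0, 0]}, {"xyz": [0, -0.003, 0], "twist": [0, 0, 0]}, {"xyz": [0, -0.003, 0], "twist": [0, 0, 0]}, {"xyz": [0, -0.003, 0], "twist": [0, 0, 0]}, {"xyz": [0, -0.003, 0], "twist": [0, 0, 0]}, {"xyz": [0, -0.003, 0], "twist": [0, 0, 0]}, {"xyz": [0, -0.002, 0], "twist": [0, 0, 0]}, {"xyz": [0, 0, 0], "twist": [0, 0, 0]}, {"xyz": [0, 0, 0], "twist": [0, 0, 0]}, {"xyz": [0, 0, 0], "twist": [0, 0, 0]}])

```text
time_s: 6.82
eef_pos: [0.5485, 0.0264, 0.0333]
orientation: [3.138, -0.061, -0.0]
force: [0.2, -6.0, 1.9]
opening: 0.001
grasp_force: 2.7
```

>>> drive_tool(moves=[{"xyz": [0, -0.001, 0], "twist": [0, 0, 0]}, {"xyz": [0, -0.001, 0], "twist": [0, 0, 0]}, {"xyz": [0, -0.001, 0], "twist": [0, 0, 0]}, {"xyz": [0, -0.001, 0], "twist": [0, 0, 0]}, {"xyz": [0, 0, 0], "twist": [0, 0, 0]}, {"xyz": [0, 0, 0], "twist": [0, 0, 0]}, {"xyz": [0, 0, 0], "twist": [0, 0, 0]}, {"xyz": [0, 0, 0], "twist": [0, 0, 0]}, {"xyz": [0, 0, 0], "twist": [0, 0, 0]}, {"xyz": [0, 0, 0], "twist": [0, 0, 0]}])

```text
time_s: 7.65
eef_pos: [0.5485, 0.0298, 0.0333]
orientation: [3.137, -0.062, -0.0]
force: [0.1, -6.3, 1.3]
opening: 0.007
grasp_force: 3.1
```

>>> drive_tool(moves=[{"xyz": [0, -0.001, 0], "twist": [0, 0, 0]}, {"xyz": [0, -0.001, 0], "twist": [0, 0, 0]}, {"xyz": [0, -0.001, 0], "twist": [0, 0, 0]}, {"xyz": [0, -0.001, 0], "twist": [0, 0, 0]}, {"xyz": [0, -0.001, 0], "twist": [0, 0, 0]}, {"xyz": [0, -0.001, 0], "twist": [0, 0, 0]}, {"xyz": [0, -0.001, 0], "twist": [0, 0, 0]}, {"xyz": [0, -0.001, 0], "twist": [0, 0, 0]}, {"xyz": [0, 0, 0], "twist": [0, 0, 0]}, {"xyz": [0, 0, 0], "twist": [0, 0, 0]}])

```text
time_s: 8.48
eef_pos: [0.5487, 0.0319, 0.0332]
orientation: [3.132, -0.068, -0.001]
force: [-1.2, -17.6, 2.4]
opening: 0.006
grasp_force: 7.5
```

Bracket is home: the force rose to 17.6 N and motion stopped. Retreating and going to the cradle.

>>> drive_tool(moves=[{"xyz": [0, 0.012, 0], "twist": [0, 0, 0]}, {"xyz": [0, 0.012, 0], "twist": [0, 0, 0]}, {"xyz": [0, 0, -0.023], "twist": [0, 0, 0]}, {"xyz": [0, 0, -0.023], "twist": [0, 0, 0]}, {"xyz": [0, 0, -0.023], "twist": [0, 0, 0]}, {"xyz": [0, 0.03, -0.023], "twist": [0, 0, 0]}, {"xyz": [0, 0.03, -0.023], "twist": [0, 0, 0]}, {"xyz": [0, 0.03, -0.023], "twist": [0, 0, 0]}, {"xyz": [0, 0.03, -0.023], "twist": [0, 0, 0]}, {"xyz": [0, 0.03, -0.023], "twist": [0, 0, 0]}], fingers=0.6)

```text
time_s: 9.32
eef_pos: [0.5424, -0.1333, 0.2186]
orientation: [-3.14, 0.056, -0.001]
force: [0.9, -0.6, -0.8]
opening: 0.593
grasp_force: 0.0
```

>>> drive_tool(moves=[{"xyz": [0, 0.03, 0], "twist": [0, 0, 0.009]}, {"xyz": [0, 0.03, 0], "twist": [0, 0, 0.009]}, {"xyz": [0, 0.03, 0], "twist": [0, 0, 0.009]}, {"xyz": [0, 0.03, 0], "twist": [0, 0, 0.009]}, {"xyz": [0, 0.03, 0], "twist": [0, 0, 0.009]}, {"xyz": [0, 0.03, 0], "twist": [0, 0, 0.009]}, {"xyz": [0, 0.02, 0], "twist": [0, 0, 0.009]}, {"xyz": [0, 0, 0], "twist": [0, 0, 0]}, {"xyz": [0, 0, 0], "twist": [0, 0, 0]}, {"xyz": [0, 0, 0], "twist": [0, 0, 0]}])

```text
time_s: 10.15
eef_pos: [0.5198, -0.3295, 0.2169]
orientation: [-3.119, 0.365, 0.0]
force: [0.1, 0.2, 0.7]
opening: 0.602
grasp_force: 0.0
```

```bash
python3 -c "
from h import *
import pickle
o,R=state();im=ctrl.get_image('wrist');pickle.dump(o,open('w2.pkl','wb'));cv2.imwrite('pics/w2.png',im)
s=ctrl.get_image('side')
c=np.zeros((600,800,3),np.uint8);c[:375,:600]=cv2.resize(im,(600,375),interpolation=cv2.INTER_AREA);
k=cv2.resize(s[145:215,240:360],None,fx=3,fy=3,interpolation=cv2.INTER_CUBIC);c[380:590,:360]=k
cv2.imwrite('pics/w2c.png',c)
for L in ((.082,0,.032),(-.077,0,.067),(.117,.04,.012),(.117,-.04,.012),(-.087,.04,.012)):print(proj('wrist',fr(CR,L),o).round(1)*.9375)
"
```

```text
t 10.15 pos [ 0.5198 -0.3295  0.2169] yaw -103.35 tilt [0.0001 0.0015] j [ 0.19  0.45  0.44  1.69 -0.22  1.05 -1.1 ] F [0.1 0.2 0.7] open 0.602 g 0.0
[[322.21875 115.5    ]]
[[319.59375 249.1875 ]]
[[289.96875  85.96875]]
[[354.09375  87.09375]]
[[289.03125 236.53125]]
```

View pics/w2c.png

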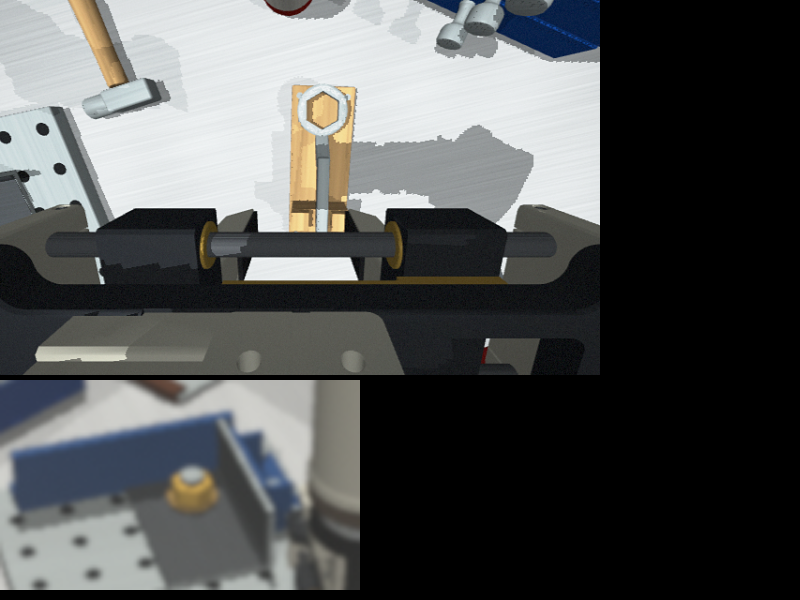

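Bracket sits home at the end arm in the side view. The ring centre is at wrist px ≈(344.5,117.5), and the handle runs straight down to px (343,245).

```bash
python3 -c "
from h import *
import pickle
o=pickle.load(open('w2.pkl','rb'))
def g(z,uv):return least_squares(lambda q:proj('wrist',[q[0],q[1],z],o)[0]-uv,[.5,-.3]).x
r=g(.032,(344.5,117.5));h=g(.067,(343,225))
d=r-h;print(r,h,'handle yaw',np.rad2deg(np.arctan2(d[1],d[0])))
for uv in ((291.5,86),(356,87)):print(g(.012,np.array(uv)/.9375))
print(fr(CR,[[.117,.04,.012],[.117,-.04,.012]]))
a=np.deg2rad(-13.6);t=r+-.08*np.array([np.cos(a),np.sin(a)]);print(t)
plan([t[0],t[1],.07],-103.6,6)
"
```

```text
[ 0.58691271 -0.37200684] [ 0.47504983 -0.34343222] handle yaw -14.329397361641377
[ 0.62436066 -0.34158237]
[ 0.60467341 -0.41955324]
[[ 0.62485201 -0.33970349  0.012     ]
 [ 0.60511396 -0.41723032  0.012     ]]
[ 0.50915583 -0.35319547]
t 10.25 pos [ 0.5203 -0.3287  0.217 ] yaw -103.26 tilt [0.0002 0.0014] j [ 0.19  0.45  0.44  1.69 -0.22  1.05 -1.1 ] F [0.  0.2 0.4] open 0.599 g 0.0
total tool-axes shift [-0.0052  0.0266  0.147 ] twist [-0.0005  0.      0.0019]
-0.001 0.004 0.024 | 0.0 0.0 0.0
-0.001 0.005 0.025 | 0.0 0.0 0.001
-0.001 0.004 0.024 | 0.0 0.0 0.0
0.0 0.005 0.025 | 0.0 0.0 0.0
-0.001 0.004 0.024 | 0.0 0.0 0.001
-0.001 0.005 0.025 | 0.0 0.0 0.0
```

>>> drive_tool(moves=[{"xyz": [-0.001, 0.007, 0.03], "twist": [0, 0, 0.001]}, {"xyz": [-0.001, 0.007, 0.03], "twist": [0, 0, 0.001]}, {"xyz": [-0.001, 0.007, 0.03], "twist": [0, 0, 0]}, {"xyz": [-0.002, 0.006, 0.03], "twist": [0, 0, 0]}, {"xyz": [0, 0, 0.018], "twist": [0, 0, 0]}, {"xyz": [0, 0, 0.014], "twist": [0, 0, 0]}, {"xyz": [0, 0, 0.01], "twist": [0, 0, 0]}, {"xyz": [0, 0, 0.006], "twist": [0, 0, 0]}, {"xyz": [0, 0, 0], "twist": [0, 0, 0]}, {"xyz": [0, 0, 0], "twist": [0, 0, 0]}])

```text
time_s: 11.08
eef_pos: [0.5091, -0.3557, 0.0499]
orientation: [3.119, -0.376, 0.002]
force: [-0.6, -0.2, 0.5]
opening: 0.601
grasp_force: 0.0
```

>>> drive_tool(moves=[{"xyz": [0, 0, 0], "twist": [0, 0, 0]}, {"xyz": [0, 0, 0], "twist": [0, 0, 0]}, {"xyz": [0, 0, 0], "twist": [0, 0, 0]}, {"xyz": [0, 0, 0], "twist": [0, 0, 0]}, {"xyz": [0, 0, 0], "twist": [0, 0, 0]}, {"xyz": [0, 0, 0], "twist": [0, 0, 0]}, {"xyz": [0, 0, 0], "twist": [0, 0, 0]}, {"xyz": [0, 0, 0], "twist": [0, 0, 0]}, {"xyz": [0, 0, 0], "twist": [0, 0, 0]}, {"xyz": [0, 0, 0], "twist": [0, 0, 0]}], fingers=0)

```text
time_s: 11.92
eef_pos: [0.5087, -0.355, 0.0494]
orientation: [-3.118, 0.376, -0.0]
force: [0.6, 4.7, 3.6]
opening: 0.149
grasp_force: 29.9
```

```bash
sed -i 's/-.3496/-.3515/' h.py; python3 -c "
from h import *
state()"
```

```text
t 11.92 pos [ 0.5087 -0.355   0.0494] yaw -103.75 tilt [0.0004 0.001 ] j [ 0.3   0.67  0.36  1.77 -0.33  0.76 -0.98] F [0.6 4.7 3.6] open 0.149 g 29.9
```

>>> drive_tool(moves=[{"xyz": [0, 0, -0.01], "twist": [0, 0, 0]}, {"xyz": [0, 0, -0.015], "twist": [0, 0, 0]}, {"xyz": [0, 0, -0.02], "twist": [0, 0, 0]}, {"xyz": [0, 0, -0.025], "twist": [0, 0, 0]}, {"xyz": [0, 0, -0.025], "twist": [0, 0, 0]}, {"xyz": [0, 0, -0.02], "twist": [0, 0, 0]}, {"xyz": [0, 0, -0.015], "twist": [0, 0, 0]}, {"xyz": [0, 0, 0], "twist": [0, 0, 0]}, {"xyz": [0, 0, 0], "twist": [0, 0, 0]}, {"xyz": [0, 0, 0], "twist": [0, 0, 0]}])

```text
time_s: 12.75
eef_pos: [0.507, -0.3554, 0.1777]
orientation: [-3.118, 0.377, 0.004]
force: [0.2, -0.1, -5.1]
opening: 0.152
grasp_force: 29.9
```

```bash
python3 -c "
from h import *
plan([.564,.0785,.185],-3.5,20)"
```

```text
t 12.75 pos [ 0.507  -0.3554  0.1777] yaw -103.8 tilt [-0.0024  0.001 ] j [ 0.25  0.5   0.43  1.71 -0.25  0.99 -1.04] F [ 0.2 -0.1 -5.1] open 0.152 g 29.9
total tool-axes shift [-0.0481 -0.435  -0.007 ] twist [-8.000e-04  5.000e-04 -5.572e-01]
-0.002 -0.022 0.0 | 0.0 0.0 -0.028
-0.001 -0.022 -0.001 | 0.0 0.0 -0.028
0.001 -0.021 0.0 | 0.0 0.0 -0.028
0.004 -0.022 0.0 | 0.0 0.0 -0.027
0.005 -0.021 -0.001 | 0.0 0.0 -0.028
0.007 -0.021 0.0 | 0.0 0.0 -0.028
0.009 -0.02 0.0 | 0.0 0.0 -0.028
0.01 -0.019 -0.001 | 0.0 0.0 -0.028
0.013 -0.018 0.0 | 0.0 0.0 -0.028
0.013 -0.017 -0.001 | 0.0 0.0 -0.028
0.016 -0.016 0.0 | -0.001 0.0 -0.027
0.016 -0.015 0.0 | 0.0 0.0 -0.028
0.018 -0.013 -0.001 | 0.0 0.0 -0.028
0.018 -0.011 0.0 | 0.0 0.0 -0.028
0.02 -0.009 0.0 | 0.0 0.0 -0.028
0.021 -0.008 -0.001 | 0.0 0.0 -0.028
0.021 -0.006 0.0 | 0.0 0.0 -0.028
0.021 -0.005 -0.001 | 0.0 0.0 -0.027
0.022 -0.002 0.0 | 0.0 0.0 -0.028
0.022 0.0 0.0 | 0.0 0.0 -0.028
```

>>> drive_tool(moves=[{"xyz": [-0.002, -0.022, 0], "twist": [0, 0, -0.028]}, {"xyz": [-0.001, -0.022, -0.001], "twist": [0, 0, -0.028]}, {"xyz": [0.001, -0.021, 0], "twist": [0, 0, -0.028]}, {"xyz": [0.004, -0.022, 0], "twist": [0, 0, -0.027]}, {"xyz": [0.005, -0.021, -0.001], "twist": [0, 0, -0.028]}, {"xyz": [0.007, -0.021, 0], "twist": [0, 0, -0.028]}, {"xyz": [0.009, -0.02, 0], "twist": [0, 0, -0.028]}, {"xyz": [0.01, -0.019, -0.001], "twist": [0, 0, -0.028]}, {"xyz": [0.013, -0.018, 0], "twist": [0, 0, -0.028]}, {"xyz": [0.013, -0.017, -0.001], "twist": [0, 0, -0.028]}])

```text
time_s: 13.58
eef_pos: [0.5353, -0.1381, 0.1811]
orientation: [-2.98, -0.988, 0.005]
force: [-0.8, 0.7, -5.1]
opening: 0.148
grasp_force: 29.9
```

>>> drive_tool(moves=[{"xyz": [0.016, -0.016, 0], "twist": [0, 0, -0.027]}, {"xyz": [0.016, -0.015, 0], "twist": [0, 0, -0.028]}, {"xyz": [0.018, -0.013, -0.001], "twist": [0, 0, -0.028]}, {"xyz": [0.018, -0.011, 0], "twist": [0, 0, -0.028]}, {"xyz": [0.02, -0.009, 0], "twist": [0, 0, -0.028]}, {"xyz": [0.021, -0.008, -0.001], "twist": [0, 0, -0.028]}, {"xyz": [0.021, -0.006, 0], "twist": [0, 0, -0.028]}, {"xyz": [0.021, -0.005, -0.001], "twist": [0, 0, -0.027]}, {"xyz": [0.022, -0.002, 0], "twist": [0, 0, -0.028]}, {"xyz": [0.022, 0, 0], "twist": [0, 0, -0.028]}])

```text
time_s: 14.42
eef_pos: [0.5642, 0.0789, 0.1842]
orientation: [-2.283, -2.156, 0.005]
force: [-0.6, 0.3, -4.6]
opening: 0.151
grasp_force: 29.9
```

>>> drive_tool(moves=[{"xyz": [0, 0, 0], "twist": [0, 0, 0]}, {"xyz": [0, 0, 0], "twist": [0, 0, 0]}, {"xyz": [0, 0, 0], "twist": [0, 0, 0]}, {"xyz": [0, 0, 0], "twist": [0, 0, 0]}, {"xyz": [0, 0, 0], "twist": [0, 0, 0]}, {"xyz": [0, 0, 0], "twist": [0, 0, 0]}, {"xyz": [0, 0, 0], "twist": [0, 0, 0]}, {"xyz": [0, 0, 0], "twist": [0, 0, 0]}, {"xyz": [0, 0, 0], "twist": [0, 0, 0]}, {"xyz": [0, 0, 0], "twist": [0, 0, 0]}])

```text
time_s: 15.25
eef_pos: [0.5656, 0.0784, 0.1863]
orientation: [2.289, 2.152, 0.0]
force: [-0.0, 0.6, -5.0]
opening: 0.151
grasp_force: 29.9
```

```bash
python3 -c "
from h import *
import pickle
o,R=state();im=ctrl.get_image('wrist');pickle.dump(o,open('w3.pkl','wb'));cv2.imwrite('pics/w3.png',im)
cv2.imwrite('pics/w3c.png',cv2.resize(im[20:220,200:440],None,fx=3,fy=3,interpolation=cv2.INTER_CUBIC))
T=C['wrist']['T_tool_cam']
P=(np.array([.08,0,.017])-T[:3,3])@T[:3,:3];u=P[:2]/P[2]*283.865+[320.7,197.5];print('ring exp',u,(u-[200,20])*3)
u=proj('wrist',[.5683,.1585,.051],o)[0];print('nut exp',u,(u-[200,20])*3)
"
```

```text
t 15.25 pos [0.5656 0.0784 0.1863] yaw -3.52 tilt [0.0002 0.0001] j [-0.14  0.38 -0.05  1.81  0.02  0.94 -0.27] F [-0.   0.6 -5. ] open 0.151 g 29.9
ring exp [319.07323765 100.47089458] [357.21971295 241.41268374]
nut exp [317.3659917  110.35751005] [352.09797511 271.07253015]
```

View pics/w3c.png

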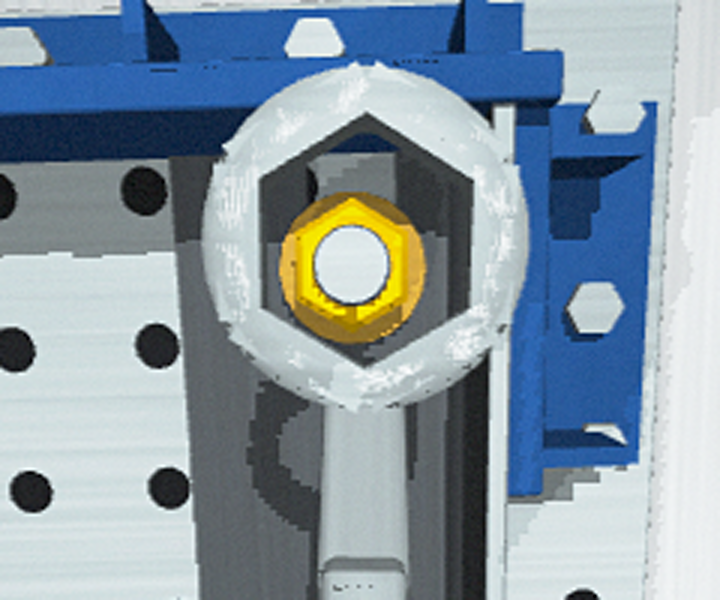

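```bash
cat >> h.py <<'E'
def toolpt(uv,z):  # pixel -> tool coords at tool z
    c=C["wrist"];T=c["T_tool_cam"];d=T[:3,:3]@np.array([(uv[0]-c["cx"])/c["fx"],(uv[1]-c["cy"])/c["fy"],1]);return T[:3,3]+d*(z-T[2,3])/d[2]
E
python3 -c "
from h import *
import pickle
o=pickle.load(open('w3.pkl','rb'))
R=Ro.from_rotvec(o['orientation']).as_matrix()
a=toolpt((322,100),.017);b=toolpt((317,106.7),.135);print(a,b,b-a);print('nut world',o['eef_pos']+R@b)
for k in(.015,.019):print(toolpt((322,100),k))
s=toolpt((317,108.2),.130);print('stud',s)
"
```

```text
[0.080238  0.0016005 0.017    ] [ 0.08345141 -0.00253682  0.135     ] [ 0.00321341 -0.00413732  0.118     ]
nut world [0.5681684  0.16181791 0.05131263]
[0.08008137 0.00159044 0.015     ]
[0.08039462 0.00161055 0.019     ]
stud [ 0.08183251 -0.00248195  0.13      ]
```

>>> drive_tool(moves=[{"xyz": [0.003, -0.004, 0.01], "twist": [0, 0, 0]}, {"xyz": [0, 0, 0.02], "twist": [0, 0, 0]}, {"xyz": [0, 0, 0.02], "twist": [0, 0, 0]}, {"xyz": [0, 0, 0.015], "twist": [0, 0, 0]}, {"xyz": [0, 0, 0.01], "twist": [0, 0, 0]}, {"xyz": [0, 0, 0.01], "twist": [0, 0, 0]}, {"xyz": [0, 0, 0], "twist": [0, 0, 0]}, {"xyz": [0, 0, 0], "twist": [0, 0, 0]}, {"xyz": [0, 0, 0], "twist": [0, 0, 0]}, {"xyz": [0, 0, 0], "twist": [0, 0, 0]}])

```text
time_s: 16.13
eef_pos: [0.5627, 0.0818, 0.1023]
orientation: [2.288, 2.151, 0.003]
force: [0.7, 0.7, -4.0]
opening: 0.152
grasp_force: 29.9
```

```bash
python3 -c "
from h import *
import pickle
o,R=state();im=ctrl.get_image('wrist');pickle.dump(o,open('w4.pkl','wb'));cv2.imwrite('pics/w4.png',im)
cv2.imwrite('pics/w4c.png',cv2.resize(im[40:160,250:400],None,fx=5,fy=5,interpolation=cv2.INTER_CUBIC))
"
```

```text
t 16.13 pos [0.5627 0.0818 0.1023] yaw -3.52 tilt [0.002  0.0004] j [-0.15  0.49 -0.05  1.88  0.03  0.77 -0.28] F [ 0.7  0.7 -4. ] open 0.152 g 29.9
```

View pics/w4c.png

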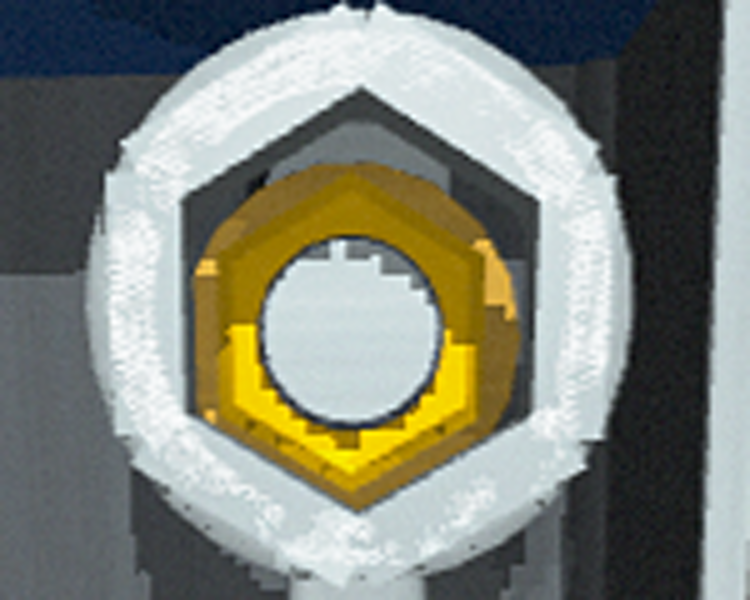

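```bash
python3 -c "
from h import *
import pickle
o=pickle.load(open('w4.pkl','rb'));z=o['eef_pos'][2]
print(toolpt((322.2,100),.017),toolpt((320.2,105),z-.051),toolpt((320,106),z-.056))
"
```

```text
[0.08023806 0.00171012 0.017     ] [0.07976332 0.00057949 0.05125862] [0.07883272 0.00045453 0.04625862]
```

Ring centre is at px (322.2,100) and the nut at (320.1,105.3). That leaves about (-1,-1.2) mm to correct in the tool axes, and the corners line up.

>>> drive_tool(moves=[{"xyz": [-0.001, -0.0012, 0.002], "twist": [0, 0, 0]}, {"xyz": [0, 0, 0.003], "twist": [0, 0, 0]}, {"xyz": [0, 0, 0.004], "twist": [0, 0, 0]}, {"xyz": [0, 0, 0.004], "twist": [0, 0, 0]}, {"xyz": [0, 0, 0.004], "twist": [0, 0, 0]}, {"xyz": [0, 0, 0.004], "twist": [0, 0, 0]}, {"xyz": [0, 0, 0.003], "twist": [0, 0, 0]}, {"xyz": [0, 0, 0.002], "twist": [0, 0, 0]}, {"xyz": [0, 0, 0], "twist": [0, 0, 0]}, {"xyz": [0, 0, 0], "twist": [0, 0, 0]}])

```text
time_s: 17.02
eef_pos: [0.5604, 0.0807, 0.0751]
orientation: [-2.288, -2.152, 0.0]
force: [0.2, 0.1, -4.1]
opening: 0.155
grasp_force: 29.9
```

>>> drive_tool(moves=[{"xyz": [0, 0, 0.002], "twist": [0, 0, 0]}, {"xyz": [0, 0, 0.002], "twist": [0, 0, 0]}, {"xyz": [0, 0, 0.002], "twist": [0, 0, 0]}, {"xyz": [0, 0, 0.001], "twist": [0, 0, 0]}, {"xyz": [0, 0, 0.001], "twist": [0, 0, 0]}, {"xyz": [0, 0, 0], "twist": [0, 0, 0]}, {"xyz": [0, 0, 0], "twist": [0, 0, 0]}, {"xyz": [0, 0, 0], "twist": [0, 0, 0]}, {"xyz": [0, 0, 0], "twist": [0, 0, 0]}, {"xyz": [0, 0, 0], "twist": [0, 0, 0]}])

```text
time_s: 17.85
eef_pos: [0.5606, 0.0805, 0.0675]
orientation: [2.289, 2.152, 0.0]
force: [-1.6, -2.5, 1.4]
opening: 0.148
grasp_force: 30.0
```

```bash
python3 -c "
from h import *
state()"
```

```text
t 17.85 pos [0.5606 0.0805 0.0675] yaw -3.53 tilt [ 0.0003 -0.0002] j [-0.15  0.54 -0.05  1.89  0.04  0.7  -0.28] F [-1.6 -2.5  1.4] open 0.148 g 30.0
```

>>> drive_tool(moves=[{"xyz": [0.00046, -0.00704, 0], "twist": [0, 0, 0.028]}, {"xyz": [0.00046, -0.00704, 0], "twist": [0, 0, 0.028]}, {"xyz": [0.00046, -0.00704, 0], "twist": [0, 0, 0.028]}, {"xyz": [0.00046, -0.00704, 0], "twist": [0, 0, 0.028]}, {"xyz": [0.00046, -0.00704, 0], "twist": [0, 0, 0.028]}, {"xyz": [0.00046, -0.00704, 0], "twist": [0, 0, 0.028]}, {"xyz": [0.00046, -0.00704, 0], "twist": [0, 0, 0.028]}, {"xyz": [0.00046, -0.00704, 0], "twist": [0, 0, 0.028]}, {"xyz": [0, 0, 0], "twist": [0, 0, 0]}, {"xyz": [0, 0, 0], "twist": [0, 0, 0]}])

```text
time_s: 18.68
eef_pos: [0.5114, 0.1037, 0.0675]
orientation: [2.888, 1.234, 0.003]
force: [2.6, -2.6, -2.7]
opening: 0.154
grasp_force: 30.0
```

```bash
cat >> h.py <<'E'
def ring():
    o,R=state();print("ring/nut world",(o["eef_pos"]+R@np.array([.0802,.0017,.037])).round(4),"tool F",(R.T@o["force"]).round(1),"M",(R.T@o["ft_torque"]).round(2))
E
python3 -c "
from h import *
ring()"
```

```text
t 18.68 pos [0.5114 0.1037 0.0675] yaw -43.72 tilt [ 0.0021 -0.0003] j [-0.35  0.49  0.13  2.01 -0.1   0.65 -0.93] F [ 2.6 -2.6 -2.7] open 0.154 g 30.0
ring/nut world [0.5681 0.1605 0.0306] tool F [-0.1  3.7  2.7] M [-0.69 -0.21  0.25]
```

>>> drive_tool(moves=[{"xyz": [0.00046, -0.00704, 0], "twist": [0, 0, 0.028]}, {"xyz": [0.00046, -0.00704, 0], "twist": [0, 0, 0.028]}, {"xyz": [0.00046, -0.00704, 0], "twist": [0, 0, 0.028]}, {"xyz": [0.00046, -0.00704, 0], "twist": [0, 0, 0.028]}, {"xyz": [0.00046, -0.00704, 0], "twist": [0, 0, 0.028]}, {"xyz": [0.00046, -0.00704, 0], "twist": [0, 0, 0.028]}, {"xyz": [0.00046, -0.00704, 0], "twist": [0, 0, 0.028]}, {"xyz": [0.00046, -0.00704, 0], "twist": [0, 0, 0.028]}, {"xyz": [0.00046, -0.00704, 0], "twist": [0, 0, 0.028]}, {"xyz": [0, 0, 0], "twist": [0, 0, 0]}])

```text
time_s: 19.52
eef_pos: [0.4876, 0.161, 0.067]
orientation: [3.141, 0.021, 0.001]
force: [2.1, -6.1, -2.4]
opening: 0.151
grasp_force: 30.1
```

```bash
python3 -c "
from h import *
ring()"
```

```text
t 19.52 pos [0.4876 0.161  0.067 ] yaw -89.25 tilt [ 0.0008 -0.001 ] j [-0.63  0.49  0.32  2.03 -0.24  0.65 -1.71] F [ 2.1 -6.1 -2.4] open 0.151 g 30.1
ring/nut world [0.5678 0.1604 0.0301] tool F [2.  6.1 2.4] M [-1.34  0.42  0.37]
```

>>> drive_tool(moves=[{"xyz": [0.00016, 0.00705, 0], "twist": [0, 0, -0.028]}, {"xyz": [0.00016, 0.00705, 0], "twist": [0, 0, -0.028]}, {"xyz": [0, 0, 0], "twist": [0, 0, 0]}, {"xyz": [0, 0, -0.003], "twist": [0, 0, 0]}, {"xyz": [0, 0, -0.006], "twist": [0, 0, 0]}, {"xyz": [0, 0, -0.007], "twist": [0, 0, 0]}, {"xyz": [0, 0, -0.008], "twist": [0, 0, 0]}, {"xyz": [0, 0, -0.007], "twist": [0, 0, 0]}, {"xyz": [0, 0, -0.005], "twist": [0, 0, 0]}, {"xyz": [0, 0, -0.002], "twist": [0, 0, 0]}])

```text
time_s: 20.35
eef_pos: [0.4883, 0.1479, 0.1064]
orientation: [-3.127, -0.299, -0.002]
force: [0.1, 0.7, -4.7]
opening: 0.151
grasp_force: 30.0
```

```bash
python3 -c "
from h import *
ring()"
```

```text
t 20.35 pos [0.4883 0.1479 0.1064] yaw -79.08 tilt [0.0013 0.001 ] j [-0.59  0.41  0.3   2.03 -0.18  0.73 -1.56] F [ 0.1  0.7 -4.7] open 0.151 g 30.0
ring/nut world [0.5675 0.1615 0.0696] tool F [ 0.2 -0.7  4.7] M [-0.07 -0.19  0.01]
```

>>> drive_tool(moves=[{"xyz": [0.00016, 0.00705, 0], "twist": [0, 0, -0.028]}, {"xyz": [0.00016, 0.00705, 0], "twist": [0, 0, -0.028]}, {"xyz": [0.00016, 0.00705, 0], "twist": [0, 0, -0.028]}, {"xyz": [0.00016, 0.00705, 0], "twist": [0, 0, -0.028]}, {"xyz": [0.00016, 0.00705, 0], "twist": [0, 0, -0.028]}, {"xyz": [0.00016, 0.00705, 0], "twist": [0, 0, -0.028]}, {"xyz": [0.00016, 0.00705, 0], "twist": [0, 0, -0.028]}, {"xyz": [0.00016, 0.00705, 0], "twist": [0, 0, -0.028]}, {"xyz": [0.00016, 0.00705, 0], "twist": [0, 0, -0.028]}, {"xyz": [0.00016, 0.00705, 0], "twist": [0, 0, -0.028]}])

```text
time_s: 21.18
eef_pos: [0.5268, 0.0908, 0.1051]
orientation: [-2.699, -1.607, 0.001]
force: [0.5, 0.4, -5.2]
opening: 0.147
grasp_force: 29.9
```

>>> drive_tool(moves=[{"xyz": [0.00016, 0.00705, 0], "twist": [0, 0, -0.028]}, {"xyz": [0.00016, 0.00705, 0], "twist": [0, 0, -0.028]}, {"xyz": [0, 0, 0], "twist": [0, 0, 0]}, {"xyz": [0, 0, 0], "twist": [0, 0, 0]}, {"xyz": [0, 0, 0], "twist": [0, 0, 0]}, {"xyz": [0, 0, 0], "twist": [0, 0, 0]}, {"xyz": [0, 0, 0], "twist": [0, 0, 0]}, {"xyz": [0, 0, 0], "twist": [0, 0, 0]}, {"xyz": [0, 0, 0], "twist": [0, 0, 0]}, {"xyz": [0, 0, 0], "twist": [0, 0, 0]}])

```text
time_s: 22.02
eef_pos: [0.5397, 0.0854, 0.1052]
orientation: [-2.552, -1.832, -0.0]
force: [-0.3, -0.5, -4.1]
opening: 0.15
grasp_force: 30.0
```

```bash
python3 -c "
from h import *
ring();im=ctrl.get_image('wrist');cv2.imwrite('pics/w5.png',im)
cv2.imwrite('pics/w5c.png',cv2.resize(im[40:160,250:400],None,fx=5,fy=5,interpolation=cv2.INTER_CUBIC))
"
```

```text
t 22.02 pos [0.5397 0.0854 0.1052] yaw -18.63 tilt [0. 0.] j [-0.26  0.46  0.06  1.93 -0.04  0.76 -0.5 ] F [-0.3 -0.5 -4.1] open 0.15 g 30.0
ring/nut world [0.567  0.1609 0.0682] tool F [-0.6 -0.1  4.1] M [ 0.03 -0.19 -0.02]
```

View pics/w5c.png

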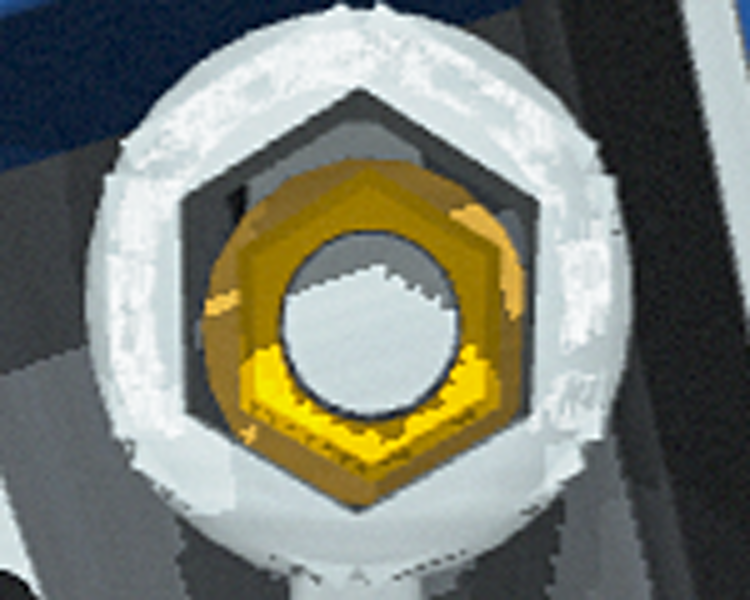

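The nut's corners line up with the ring hole. The stud is at crop (371,323), so the tool needs about +1.6 mm along its y.

>>> drive_tool(moves=[{"xyz": [0, 0.0016, 0.003], "twist": [0, 0, 0]}, {"xyz": [0, 0, 0.005], "twist": [0, 0, 0]}, {"xyz": [0, 0, 0.005], "twist": [0, 0, 0]}, {"xyz": [0, 0, 0.005], "twist": [0, 0, 0]}, {"xyz": [0, 0, 0.005], "twist": [0, 0, 0]}, {"xyz": [0, 0, 0.004], "twist": [0, 0, 0]}, {"xyz": [0, 0, 0.003], "twist": [0, 0, 0]}, {"xyz": [0, 0, 0.002], "twist": [0, 0, 0]}, {"xyz": [0, 0, 0], "twist": [0, 0, 0]}, {"xyz": [0, 0, 0], "twist": [0, 0, 0]}])

```text
time_s: 22.9
eef_pos: [0.5413, 0.0848, 0.0732]
orientation: [-2.552, -1.832, 0.0]
force: [0.1, 0.5, -4.3]
opening: 0.147
grasp_force: 30.0
```

>>> drive_tool(moves=[{"xyz": [0, 0, 0.002], "twist": [0, 0, 0]}, {"xyz": [0, 0, 0.002], "twist": [0, 0, 0]}, {"xyz": [0, 0, 0.002], "twist": [0, 0, 0]}, {"xyz": [0, 0, 0.001], "twist": [0, 0, 0]}, {"xyz": [0, 0, 0], "twist": [0, 0, 0]}, {"xyz": [0, 0, 0], "twist": [0, 0, 0]}, {"xyz": [0, 0, 0], "twist": [0, 0, 0]}, {"xyz": [0, 0, 0], "twist": [0, 0, 0]}, {"xyz": [0, 0, 0], "twist": [0, 0, 0]}, {"xyz": [0, 0, 0], "twist": [0, 0, 0]}])

```text
time_s: 23.73
eef_pos: [0.5416, 0.0845, 0.0665]
orientation: [2.552, 1.832, 0.001]
force: [-1.3, -3.2, 2.6]
opening: 0.15
grasp_force: 30.0
```

```bash
python3 -c "
from h import *
ring()"
```

```text
t 23.73 pos [0.5416 0.0845 0.0665] yaw -18.66 tilt [ 0.0005 -0.0001] j [-0.25  0.52  0.06  1.94 -0.05  0.68 -0.49] F [-1.3 -3.2  2.6] open 0.15 g 30.0
ring/nut world [0.5689 0.1599 0.0295] tool F [-3.4 -0.2 -2.6] M [ 0.15 -0.4   0.02]
```

>>> drive_tool(moves=[{"xyz": [0.00046, -0.00704, 0], "twist": [0, 0, 0.028]}, {"xyz": [0.00046, -0.00704, 0], "twist": [0, 0, 0.028]}, {"xyz": [0.00046, -0.00704, 0], "twist": [0, 0, 0.028]}, {"xyz": [0.00046, -0.00704, 0], "twist": [0, 0, 0.028]}, {"xyz": [0.00046, -0.00704, 0], "twist": [0, 0, 0.028]}, {"xyz": [0.00046, -0.00704, 0], "twist": [0, 0, 0.028]}, {"xyz": [0.00046, -0.00704, 0], "twist": [0, 0, 0.028]}, {"xyz": [0.00046, -0.00704, 0], "twist": [0, 0, 0.028]}, {"xyz": [0.00046, -0.00704, 0], "twist": [0, 0, 0.028]}, {"xyz": [0.00046, -0.00704, 0], "twist": [0, 0, 0.028]}])

```text
time_s: 24.57
eef_pos: [0.4926, 0.1321, 0.0663]
orientation: [3.089, 0.564, -0.001]
force: [-2.3, -4.9, 4.8]
opening: 0.149
grasp_force: 30.0
```

>>> drive_tool(moves=[{"xyz": [0.00026, -0.0035, 0], "twist": [0, 0, 0.014]}, {"xyz": [0.00026, -0.0035, 0], "twist": [0, 0, 0.014]}, {"xyz": [0.00026, -0.0035, 0], "twist": [0, 0, 0.014]}, {"xyz": [0, 0, 0], "twist": [0, 0, 0]}, {"xyz": [0, 0, 0], "twist": [0, 0, 0]}, {"xyz": [0, 0, 0], "twist": [0, 0, 0]}, {"xyz": [0, 0, 0], "twist": [0, 0, 0]}, {"xyz": [0, 0, 0], "twist": [0, 0, 0]}, {"xyz": [0, 0, 0], "twist": [0, 0, 0]}, {"xyz": [0, 0, 0], "twist": [0, 0, 0]}])

```text
time_s: 25.4
eef_pos: [0.4895, 0.1425, 0.0662]
orientation: [3.12, 0.365, -0.003]
force: [-5.2, -3.8, 6.1]
opening: 0.149
grasp_force: 30.0
```

```bash
python3 -c "
from h import *
ring()"
```

```text
t 25.4 pos [0.4895 0.1425 0.0662] yaw -76.64 tilt [-0.0019 -0.0007] j [-0.59  0.49  0.31  2.04 -0.24  0.65 -1.46] F [-5.2 -3.8  6.1] open 0.149 g 30.0
ring/nut world [0.5678 0.1593 0.029 ] tool F [-5.9  2.5 -6.1] M [-0.66 -0.84  0.13]
```

>>> drive_tool(moves=[{"xyz": [-0.0002, -0.0035, -0.0005], "twist": [0, 0, 0.014]}, {"xyz": [-0.0002, -0.0035, -0.0005], "twist": [0, 0, 0.014]}, {"xyz": [-0.0002, -0.0035, -0.0005], "twist": [0, 0, 0.014]}, {"xyz": [-0.0002, -0.0035, 0], "twist": [0, 0, 0.014]}, {"xyz": [0, 0, 0], "twist": [0, 0, 0]}, {"xyz": [0, 0, 0], "twist": [0, 0, 0]}, {"xyz": [0, 0, 0], "twist": [0, 0, 0]}, {"xyz": [0, 0, 0], "twist": [0, 0, 0]}, {"xyz": [0, 0, 0], "twist": [0, 0, 0]}, {"xyz": [0, 0, 0], "twist": [0, 0, 0]}])

```text
time_s: 26.23
eef_pos: [0.4878, 0.1563, 0.0673]
orientation: [3.14, 0.091, 0.001]
force: [4.1, -4.0, -9.1]
opening: 0.149
grasp_force: 30.0
```

```bash
python3 -c "
from h import *
ring()"
```

```text
t 26.23 pos [0.4878 0.1563 0.0673] yaw -86.68 tilt [ 0.0007 -0.0006] j [-0.65  0.49  0.35  2.04 -0.27  0.65 -1.63] F [ 4.1 -4.  -9.1] open 0.149 g 30.0
ring/nut world [0.568  0.1592 0.0304] tool F [3.8 4.2 9.1] M [-0.8   0.49  0.17]
```

>>> drive_tool(moves=[{"xyz": [0.0003, -0.0035, 0.0005], "twist": [0, 0, 0.014]}, {"xyz": [0.0003, -0.0035, 0.0003], "twist": [0, 0, 0.014]}, {"xyz": [0.0003, -0.0018, 0], "twist": [0, 0, 0.007]}, {"xyz": [0, 0, 0], "twist": [0, 0, 0]}, {"xyz": [0, 0, 0], "twist": [0, 0, 0]}, {"xyz": [0, 0, 0], "twist": [0, 0, 0]}, {"xyz": [0, 0, 0], "twist": [0, 0, 0]}, {"xyz": [0, 0, 0], "twist": [0, 0, 0]}, {"xyz": [0, 0, 0], "twist": [0, 0, 0]}, {"xyz": [0, 0, 0], "twist": [0, 0, 0]}])

```text
time_s: 27.07
eef_pos: [0.4876, 0.1641, 0.0667]
orientation: [3.139, -0.08, -0.002]
force: [0.8, -5.4, -1.9]
opening: 0.147
grasp_force: 30.1
```

```bash
python3 -c "
from h import *
ring()"
```

```text
t 27.07 pos [0.4876 0.1641 0.0667] yaw -92.92 tilt [-0.001  -0.0019] j [-0.69  0.5   0.38  2.03 -0.29  0.66 -1.74] F [ 0.8 -5.4 -1.9] open 0.147 g 30.1
ring/nut world [0.5676 0.1582 0.0296] tool F [1.1 5.3 1.9] M [-1.48  0.17 -0.28]
```

>>> drive_tool(moves=[{"xyz": [0.0002, -0.0018, 0], "twist": [0, 0, 0.007]}, {"xyz": [0.0002, -0.0018, 0], "twist": [0, 0, 0.007]}, {"xyz": [0, 0, 0], "twist": [0, 0, 0]}, {"xyz": [0, 0, 0], "twist": [0, 0, 0]}, {"xyz": [0, 0, 0], "twist": [0, 0, 0]}, {"xyz": [0, 0, 0], "twist": [0, 0, 0]}, {"xyz": [0, 0, 0], "twist": [0, 0, 0]}, {"xyz": [0, 0, 0], "twist": [0, 0, 0]}, {"xyz": [0, 0, 0], "twist": [0, 0, 0]}, {"xyz": [0, 0, 0], "twist": [0, 0, 0]}])

```text
time_s: 27.9
eef_pos: [0.4878, 0.1672, 0.0666]
orientation: [3.135, -0.149, -0.003]
force: [0.4, -7.2, -1.4]
opening: 0.15
grasp_force: 30.1
```

```bash
python3 -c "
from h import *
ring();im=ctrl.get_image('wrist');cv2.imwrite('pics/w6.png',im)"
```

```text
t 27.9 pos [0.4878 0.1672 0.0666] yaw -95.43 tilt [-0.0019 -0.0025] j [-0.7   0.51  0.39  2.03 -0.3   0.66 -1.78] F [ 0.4 -7.2 -1.4] open 0.15 g 30.1
ring/nut world [0.5674 0.1578 0.0295] tool F [1.1 7.1 1.4] M [-1.72  0.02 -0.42]
```

Torque at the nut rose from about 0.15 to 1.0 N m, so the stop has been reached. Backing off within the play and lifting, then I'll check the nut angle in an image by code.

>>> drive_tool(moves=[{"xyz": [0.00016, 0.00705, 0], "twist": [0, 0, -0.028]}, {"xyz": [0.00016, 0.00705, 0], "twist": [0, 0, -0.028]}, {"xyz": [0.00016, 0.00705, 0], "twist": [0, 0, -0.028]}, {"xyz": [0, 0, 0], "twist": [0, 0, 0]}, {"xyz": [0, 0, -0.003], "twist": [0, 0, 0]}, {"xyz": [0, 0, -0.006], "twist": [0, 0, 0]}, {"xyz": [0, 0, -0.009], "twist": [0, 0, 0]}, {"xyz": [0, 0, -0.01], "twist": [0, 0, 0]}, {"xyz": [0, 0, -0.01], "twist": [0, 0, 0]}, {"xyz": [0, 0, -0.01], "twist": [0, 0, 0]}])

```text
time_s: 28.78
eef_pos: [0.489, 0.149, 0.1164]
orientation: [-3.13, -0.265, -0.001]
force: [0.8, 0.3, -4.5]
opening: 0.148
grasp_force: 30.0
```

```bash
python3 -c "
from h import *
import pickle
ring();o=ctrl.get_obs();im=ctrl.get_image('wrist');cv2.imwrite('pics/w7.png',im);pickle.dump(o,open('w7.pkl','wb'))
def score(im,o,z,rng=3):
    g=cv2.GaussianBlur(im,(3,3),0).astype(float);gx=sum(abs(cv2.Sobel(g[...,i],-1,1,0)) for i in range(3));gy=sum(abs(cv2.Sobel(g[...,i],-1,0,1)) for i in range(3))
    m=np.hypot(gx,gy);best=[]
    t=np.linspace(0,1,15)[:,None]
    for a in range(0,60,2):
        s=0
        for cx in np.arange(-.003,.0031,.001):
            for cy in np.arange(-.003,.0031,.001):
                k=np.deg2rad(a+60*np.arange(7));V=np.c_[.5678+cx+.0208*np.cos(k),.160+cy+.0208*np.sin(k)]
                P=np.vstack([V[i]+(V[i+1]-V[i])*t for i in range(6)]);uv=proj('wrist',np.c_[P,np.full(len(P),z)],o).astype(np.float32)
                v=cv2.remap(m.astype(np.float32),uv[None,:,0],uv[None,:,1],cv2.INTER_LINEAR).mean();s=max(s,v)
        best.append((round(float(s)),a))
    print(sorted(best)[::-1][:6])
score(cv2.imread('pics/w1.png'),pickle.load(open('w1.pkl','rb')),.051)
score(cv2.imread('pics/w4.png'),pickle.load(open('w4.pkl','rb')),.051)
score(im,o,.050)
"
```

```text
t 28.78 pos [0.489  0.149  0.1164] yaw -80.34 tilt [0.0005 0.0007] j [-0.65  0.4   0.36  2.02 -0.21  0.75 -1.56] F [ 0.8  0.3 -4.5] open 0.148 g 30.0
ring/nut world [0.5684 0.1609 0.0794] tool F [ 0.8 -0.2  4.5] M [-0.01 -0.25 -0.03]
[(708, 26), (704, 28), (702, 24), (697, 22), (691, 30), (686, 20)]
[(440, 26), (436, 28), (424, 24), (414, 30), (398, 22), (379, 42)]
[(378, 10), (376, 12), (365, 8), (361, 14), (361, 6), (357, 4)]
```

```bash
python3 -c "
from h import *
a=cv2.imread('pics/w4.png');b=cv2.imread('pics/w7.png')
for n,(x,y,w,h) in dict(ring=(262,36,120,24),left=(262,60,24,80),neck=(300,150,44,45)).items():
    t=a[y:y+h,x:x+w];r=cv2.matchTemplate(b[y-8:y+h+8,x-8:x+w+8],t,cv2.TM_CCOEFF_NORMED);_,m,_,l=cv2.minMaxLoc(r);print(n,round(m,2),l[0]-8,l[1]-8)
plan([.5087,-.3545,.18],-103.75,18)"
```

```text
ring 0.92 -1 0
left 0.95 -1 0
neck 0.75 -1 0
t 28.83 pos [0.4904 0.1493 0.1182] yaw -80.35 tilt [0.0033 0.0019] j [-0.65  0.4   0.36  2.02 -0.21  0.75 -1.56] F [ 1.2  1.2 -3.2] open 0.151 g 30.0
total tool-axes shift [-0.0662  0.4996 -0.0628] twist [-0.0007 -0.001   0.13  ]
-0.004 0.028 -0.003 | 0.0 0.0 0.007
-0.003 0.028 -0.004 | 0.0 0.0 0.007
-0.002 0.027 -0.003 | 0.0 0.0 0.008
-0.002 0.028 -0.004 | 0.0 0.0 0.007
-0.001 0.028 -0.003 | 0.0 0.0 0.007
-0.001 0.028 -0.004 | 0.0 0.0 0.007
0.001 0.028 -0.003 | 0.0 0.0 0.008
0.0 0.028 -0.004 | 0.0 0.0 0.007
0.002 0.028 -0.003 | 0.0 0.0 0.007
0.002 0.028 -0.004 | 0.0 -0.001 0.007
0.002 0.028 -0.003 | 0.0 0.0 0.007
0.004 0.028 -0.004 | 0.0 0.0 0.008
0.004 0.028 -0.003 | -0.001 0.0 0.007
0.004 0.027 -0.004 | 0.0 0.0 0.007
0.005 0.028 -0.003 | 0.0 0.0 0.007
0.006 0.027 -0.004 | 0.0 0.0 0.008
0.007 0.028 -0.003 | 0.0 0.0 0.007
0.007 0.027 -0.003 | 0.0 0.0 0.007
```

>>> drive_tool(moves=[{"xyz": [0, 0, -0.03], "twist": [0, 0, 0]}, {"xyz": [0, 0, -0.03], "twist": [0, 0, 0]}, {"xyz": [-0.004, 0.028, 0], "twist": [0, 0, 0.007]}, {"xyz": [-0.003, 0.028, 0], "twist": [0, 0, 0.007]}, {"xyz": [-0.002, 0.027, 0], "twist": [0, 0, 0.008]}, {"xyz": [-0.002, 0.028, 0], "twist": [0, 0, 0.007]}, {"xyz": [-0.001, 0.028, 0], "twist": [0, 0, 0.007]}, {"xyz": [-0.001, 0.028, 0], "twist": [0, 0, 0.007]}, {"xyz": [0.001, 0.028, 0], "twist": [0, 0, 0.008]}, {"xyz": [0, 0.028, 0], "twist": [0, 0, 0.007]}])

```text
time_s: 29.67
eef_pos: [0.497, -0.0762, 0.1755]
orientation: [-3.141, 0.024, -0.002]
force: [0.7, 0.1, -4.1]
opening: 0.152
grasp_force: 30.0
```

>>> drive_tool(moves=[{"xyz": [0.002, 0.028, 0], "twist": [0, 0, 0.007]}, {"xyz": [0.002, 0.028, 0], "twist": [0, 0, 0.007]}, {"xyz": [0.002, 0.028, 0], "twist": [0, 0, 0.007]}, {"xyz": [0.004, 0.028, 0], "twist": [0, 0, 0.008]}, {"xyz": [0.004, 0.028, 0], "twist": [0, 0, 0.007]}, {"xyz": [0.004, 0.027, 0], "twist": [0, 0, 0.007]}, {"xyz": [0.005, 0.028, 0], "twist": [0, 0, 0.007]}, {"xyz": [0.006, 0.027, 0], "twist": [0, 0, 0.008]}, {"xyz": [0.007, 0.028, 0], "twist": [0, 0, 0.007]}, {"xyz": [0.007, 0.027, 0], "twist": [0, 0, 0.007]}])

```text
time_s: 30.5
eef_pos: [0.5077, -0.3568, 0.1752]
orientation: [-3.118, 0.377, -0.001]
force: [0.4, -0.6, -4.9]
opening: 0.148
grasp_force: 30.0
```

>>> drive_tool(moves=[{"xyz": [0, 0, 0], "twist": [0, 0, 0]}, {"xyz": [0, 0, 0], "twist": [0, 0, 0]}, {"xyz": [0, 0, 0], "twist": [0, 0, 0]}, {"xyz": [0, 0, 0], "twist": [0, 0, 0]}, {"xyz": [0, 0, 0], "twist": [0, 0, 0]}, {"xyz": [0, 0, 0], "twist": [0, 0, 0]}, {"xyz": [0, 0, 0], "twist": [0, 0, 0]}, {"xyz": [0, 0, 0], "twist": [0, 0, 0]}, {"xyz": [0, 0, 0], "twist": [0, 0, 0]}, {"xyz": [0, 0, 0], "twist": [0, 0, 0]}])

```text
time_s: 31.33
eef_pos: [0.5076, -0.3558, 0.1749]
orientation: [-3.119, 0.376, -0.0]
force: [0.6, -0.8, -4.1]
opening: 0.152
grasp_force: 30.0
```

```bash
python3 -c "
from h import *
plan([.5087,-.3545,.0505],-103.75,1)"
```

```text
t 31.33 pos [ 0.5076 -0.3558  0.1749] yaw -103.76 tilt [0. 0.] j [ 0.13  0.54  0.6   1.72 -0.35  1.   -0.95] F [ 0.6 -0.8 -4.1] open 0.152 g 30.0
total tool-axes shift [ 0.0008 -0.0016  0.1244] twist [-0.     -0.     -0.0001]
0.001 -0.002 0.124 | 0.0 0.0 0.0
```

>>> drive_tool(moves=[{"xyz": [0.001, -0.001, 0.015], "twist": [0, 0, 0]}, {"xyz": [0, 0, 0.02], "twist": [0, 0, 0]}, {"xyz": [0, 0, 0.02], "twist": [0, 0, 0]}, {"xyz": [0, 0, 0.015], "twist": [0, 0, 0]}, {"xyz": [0, 0, 0.01], "twist": [0, 0, 0]}, {"xyz": [0, 0, 0.01], "twist": [0, 0, 0]}, {"xyz": [0, 0, 0.01], "twist": [0, 0, 0]}, {"xyz": [0, 0, 0.008], "twist": [0, 0, 0]}, {"xyz": [0, 0, 0.005], "twist": [0, 0, 0]}, {"xyz": [0, 0, 0.003], "twist": [0, 0, 0]}])

```text
time_s: 32.17
eef_pos: [0.5087, -0.3551, 0.0583]
orientation: [-3.119, 0.377, 0.001]
force: [-0.0, -0.1, -5.1]
opening: 0.149
grasp_force: 30.0
```

>>> drive_tool(moves=[{"xyz": [0, 0, 0.003], "twist": [0, 0, 0]}, {"xyz": [0, 0, 0.003], "twist": [0, 0, 0]}, {"xyz": [0, 0, 0.002], "twist": [0, 0, 0]}, {"xyz": [0, 0, 0.001], "twist": [0, 0, 0]}, {"xyz": [0, 0, 0], "twist": [0, 0, 0]}, {"xyz": [0, 0, 0], "twist": [0, 0, 0]}, {"xyz": [0, 0, 0], "twist": [0, 0, 0]}, {"xyz": [0, 0, 0], "twist": [0, 0, 0]}, {"xyz": [0, 0, 0], "twist": [0, 0, 0]}, {"xyz": [0, 0, 0], "twist": [0, 0, 0]}])

```text
time_s: 33.0
eef_pos: [0.5088, -0.3552, 0.05]
orientation: [3.119, -0.377, 0.0]
force: [0.1, -0.8, -4.6]
opening: 0.149
grasp_force: 30.0
```

Still hanging, about 0.5 mm up. I'll lower until it bears, then release and rise.

>>> drive_tool(moves=[{"xyz": [0, 0, 0.001], "twist": [0, 0, 0]}, {"xyz": [0, 0, 0.001], "twist": [0, 0, 0]}, {"xyz": [0, 0, 0], "twist": [0, 0, 0]}, {"xyz": [0, 0, 0], "twist": [0, 0, 0]}, {"xyz": [0, 0, 0], "twist": [0, 0, 0]}, {"xyz": [0, 0, 0], "twist": [0, 0, 0]}, {"xyz": [0, 0, 0], "twist": [0, 0, 0]}, {"xyz": [0, 0, 0], "twist": [0, 0, 0]}, {"xyz": [0, 0, 0], "twist": [0, 0, 0]}, {"xyz": [0, 0, 0], "twist": [0, 0, 0]}])

```text
time_s: 33.83
eef_pos: [0.509, -0.3553, 0.0494]
orientation: [-3.118, 0.377, -0.001]
force: [-1.4, 2.6, 7.7]
opening: 0.152
grasp_force: 30.0
```

>>> drive_tool(moves=[{"xyz": [0, 0, 0], "twist": [0, 0, 0]}, {"xyz": [0, 0, 0], "twist": [0, 0, 0]}, {"xyz": [0, 0, 0], "twist": [0, 0, 0]}, {"xyz": [0, 0, 0], "twist": [0, 0, 0]}, {"xyz": [0, 0, 0], "twist": [0, 0, 0]}, {"xyz": [0, 0, 0], "twist": [0, 0, 0]}, {"xyz": [0, 0, 0], "twist": [0, 0, 0]}, {"xyz": [0, 0, 0], "twist": [0, 0, 0]}, {"xyz": [0, 0, 0], "twist": [0, 0, 0]}, {"xyz": [0, 0, 0], "twist": [0, 0, 0]}], fingers=0.6)

```text
time_s: 34.67
eef_pos: [0.5087, -0.3552, 0.0479]
orientation: [-3.119, 0.377, 0.0]
force: [0.1, 0.5, -0.6]
opening: 0.602
grasp_force: 0.0
```

>>> drive_tool(moves=[{"xyz": [0, 0, -0.01], "twist": [0, 0, 0]}, {"xyz": [0, 0, -0.02], "twist": [0, 0, 0]}, {"xyz": [0, 0, -0.03], "twist": [0, 0, 0]}, {"xyz": [0, 0, -0.03], "twist": [0, 0, 0]}, {"xyz": [0, 0, -0.03], "twist": [0, 0, 0]}, {"xyz": [0.004, -0.01, -0.03], "twist": [0, 0, 0]}, {"xyz": [0.005, -0.01, -0.02], "twist": [0, 0, 0]}, {"xyz": [0, 0, 0], "twist": [0, 0, 0]}, {"xyz": [0, 0, 0], "twist": [0, 0, 0]}, {"xyz": [0, 0, 0], "twist": [0, 0, 0]}])

```text
time_s: 35.5
eef_pos: [0.5216, -0.3378, 0.2176]
orientation: [-3.119, 0.377, 0.001]
force: [-0.1, -0.4, -1.0]
opening: 0.6
grasp_force: 0.0
```

```bash
python3 -c "
from h import *
o,R=state();im=ctrl.get_image('wrist')
a=cv2.imread('pics/w2.png');t=a[80:180,300:390]
r=cv2.matchTemplate(im,t,cv2.TM_CCOEFF_NORMED);_,m,_,l=cv2.minMaxLoc(r);print('cradle match',round(m,3),l)
s=ctrl.get_image('side');b=cv2.imread('pics/side0.png')
def mt(x,y,w,h):
    r=cv2.matchTemplate(s[y-10:y+h+10,x-10:x+w+10],b[y:y+h,x:x+w],cv2.TM_CCOEFF_NORMED);_,m,_,l=cv2.minMaxLoc(r);return round(m,3),l[0]-10,l[1]-10
print('cradle side',mt(305,293,100,55),'ring',mt(373,298,32,36),'tape',mt(245,250,30,42),'tin',mt(425,262,40,50))
im0=cv2.imread('pics/scene0.png');s=ctrl.get_image('scene');b=im0;print('scene cradle',mt(135,178,60,70),'hammer',mt(225,240,45,120),'bin',mt(420,150,70,50))
"
```

```text
t 35.5 pos [ 0.5216 -0.3378  0.2176] yaw -103.78 tilt [-0.0007  0.0004] j [ 0.08  0.5   0.62  1.67 -0.32  1.08 -1.02] F [-0.1 -0.4 -1. ] open 0.6 g 0.0
cradle match 0.892 (294, 83)
cradle side (0.863, 0, 0) ring (0.971, 1, 1) tape (1.0, 0, 0) tin (1.0, 0, 0)
scene cradle (0.853, -1, 0) hammer (0.974, 0, 0) bin (0.988, 0, 0)
```

```bash
python3 -c "
from rig import ctrl
print(ctrl.hand_in())"
```

```text
the job is handed in; nothing more can be done
None
```

I slid the bracket home against the end arm, turned the nut clockwise to its stop in two spanner strokes, laid the spanner back in its cradle and handed the job in at about 36 s; the hand-in returned no verdict. That the nut is tight rests on torque at the spanner rising to about 1 N m plus a rough image check of its angle.

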